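Load a tape spool and zero the winder's length counter

TASK

Get the tape winder ready for the next job: set the full spool of white tape flat on the middle of its turntable (lower it, do not drop it) and let go. Then slide the steel shutter fully open, press the roller lever of the microswitch underneath just until it clicks and keep it there for half a second without overtravel, ease it slowly back up so that it does not snap, and slide the shutter fully shut again. Leave the empty spool, the thread cone and the pin carton where they are.

Things in the scene. Friction and masses are not known exactly. Their poses are not given: they have to be found in the camera images.
- winder: bench tape winder, fixed to the table (pose varies). Origin on the table straight under the switch's roller; x points away from the robot side, y to the turntable, z up. Grey housing 200 x 340 x 30 mm high (x -130..+70, y -170..+170 mm). The black switch body (32 x 44 mm, its top 96 mm up) stands on it at x 2, y -70 mm.
- beam_under (a point): middle of the underside of the winder's gantry beam, 200 mm up: beam 40 mm along x (-25..+15 mm), 334 mm along y, 30 mm thick, on a post at each end (y +-155 mm, 24 mm wide). It leaves no room for an upright tool over the roller: reach in under it from the winder's -x side with the tool tilted about 45 degrees.
- turntable_top (a point): centre of the top face of the bare aluminium turntable disc of the winder: 90 mm across, 30 mm above the table, at x -50, y 240 mm of the winder; does not turn
- full_spool_mid (a point): centre of the full spool of white tape, standing on end on the table: 54 mm across its two brown flanges, tape wound to 49 mm across, 50 mm tall; this point is half-way up (25 mm); about 120 g
- empty_spool_mid (a point): centre (25 mm up) of an empty spool, a bystander: the same flanges, 54 mm across and 50 mm tall, but only a thin 20 mm core between them
- thread_cone_mid (a point): centre (45 mm up) of a grey thread cone, a bystander: 60 mm across at the foot, 90 mm tall
- pin_carton_mid (a point): centre (22 mm up) of a small closed carton, a bystander: 90 x 60 x 45 mm
- shutter_grip (a point): on the shutter's upright black grip post: 14 mm wide along the winder's y, 18 mm along its x, 45 to 95 mm up; the point is on its axis, 78 mm up, and moves with the shutter (x -100, y 0 mm of the winder when shut). Behind it a steel front plate (51 mm to the post's +x) rises to a steel roof, 64 mm wide, 102 mm up, covering the roller when shut.
- shutter (a joint): travel of the shutter in m: 0 fully shut, 0.09 fully open; it opens to the winder's -y (away from the turntable), straight along it. It starts shut or up to 12 mm open. Friction about 1.5 N, stays where it is left
- roller_top (a point): top of the white roller at the lever's end: roller 18 mm across, 14 mm wide along the winder's x, its top 84 mm above the table at rest, straight over the winder's origin; the lever runs from the roller to its pivot 55 mm away on the -y side (75 mm up). The point moves with the lever.
- lever (a joint): angle of the sprung lever in rad: 0 at rest (up), grows as the roller is pressed; clicks at 0.15 (roller 8 mm down, 4.4 N on it); beyond 0.26 (14 mm down, 6.8 N) is overtravel that damages the switch. The spring gives 1.1 N at first touch, 0.4 N more per mm. Let go it snaps back; below about 100 mm/s at the roller is gentle

How it is judged:
By the outcome, as a careful person would: the job done as asked, in the order asked, and still so for the second after the job is handed in, with the robot touching nothing.
It also fails if it takes over 72 s, if anything falls off the work surface, if the arm or the gripper's body presses on something with over 40 N, if the wrist force passes 120 N, or if a joint passes its speed limit or range.

ROBOT

A 7-joint arm with a two-finger parallel gripper is mounted at the origin on the work surface. World frame = base frame: x ahead of the robot, y to its left, z up, the work surface at z = 0. Lengths are in m, angles in rad, forces in N, time in s.
With the tool pointing down it reaches from about 0.425 to 0.8 m from the base axis. Payload 8.3 kg.
Tool frame: the origin (TCP) lies at the very end of the fingers, on their centre line; the grasp point (between the pads) lies 19 mm behind it (ctrl.grip_point_offset is the distance from the TCP to the grasp point, in m); z points along the fingers, y is the line along which they close (so a half turn about z gives the same grasp; the last joint's range is limited). The gripper opens to 85 mm and grips with 20 to 120 N. Pads are 22 mm wide; open, the fingers measure 114 mm over their backs; the gripper's body (76 mm by 85 mm) begins 54 mm behind the grasp point. The pads swing forward as they close: fully open they stand 13 mm farther back than shut.
Start: joints at [1.074, 0.383, 0.016, 1.37, -0.006, 1.388, -0.046], TCP at [0.263, -0.567, 0.231] pointing down, gripper open.
Joint ranges: [-2.95, 2.95], [-0.25, 2.06], [-1.52, 1.56], [0.18, 2.33], [-1.44, 4.58], [0.02, 2.06], [-3.01, 3.01]. Speed limits (rad/s): [2.39, 2.39, 3.01, 3.01, 3.14, 3.14, 3.14].

INTERFACE

Orientations are given as a unit quaternion [w, x, y, z].
In Python, from plant import ctrl gives the robot as it stands.
- The arm moves only by the shell command python3 -m creep 'ROWS' [FORCE]. ROWS is JSON, a list of rows, each an object of numbers: "dx", "dy", "dz": the shift along the tool's x, y, z in mm; "turn": the turn about the tool's z in rad; "fingers": the finger opening in mm, from 0 to 85.4. In form: [{"dx": .., "dy": .., "dz": .., "turn": .., "fingers": ..}, ...]. A call has 1 to 8 rows; each row is the pose to reach, as a shift and turn from the pose commanded when the call began, along the tool's axes at that moment; what a row does not reach only later rows make up. A row lasts 1/12 s, in which the tool goes at most 41.7 mm and 7.16 degrees, less where a joint would pass 70% of its speed; a pose out of reach is approached as far as the arm can. A call with a gripper value outside its range is refused whole. The fingers move at their own pace and stop on an object; FORCE is the grip in N (left out, the last holds). Time passes only in rows, so rows that repeat a pose let the fingers close. It gives the time, the measured TCP pose, the force, the opening and the grip force at its end, in the units of the state.
- ctrl.observe(): the state, without advancing time (a new reading comes with each control period).
- ctrl.snapshot(name): name is "scene" or "side" or "wrist"; returns the picture (420x560x3 uint8, red, green, blue); there is no depth.
- ctrl.get_calibration(name): a dict with "fx", "fy", "cx", "cy" (pixels), "T" (4x4, takes a point from camera to world coordinates). Camera axes: x right, y down, z forward; pixel columns grow to the right and rows downward; lengths in m; the calibration is good to about 2 mm. The wrist camera is an equidistant fisheye: a pixel r from the principal point sees the ray r / f radians off the axis. A picture is of the moment at which its call begins: read the wrist's pose just before it. get_calibration takes no time and is no camera call; for the wrist camera it gives the pose at the moment of the call.
- ctrl.job_done(): hands the job in; it is judged then, once.
The state is a dict: "time": time; "q": joint angles; "joint_velocities": joint speeds; "joint_efforts": joint torques, N m; "eef_pos": TCP position; "eef_rot": TCP orientation; "force": force on the tool from outside, world axes, zero at the start; "moment": the same for the moment, N m; "finger_gap": finger opening in m; "grip_force": force on a finger pad.
Only numpy, scipy, OpenCV 4.12 (cv2) and the standard library are available. Lean on these libraries where they do the work, as an engineer would, in place of code of your own. Each camera call takes 0.05 s, during which the arm holds its last target. There are 200 camera calls.

## Working session

There is one attempt and no reset: what is moved stays moved. The work goes in short steps, Python scripts to look and compute and a shell command to move; the robot and the scene stay as the last step left them, time stands still between calls to the robot, and variables do not carry over. Pictures are saved under pics/ and viewed, at most 10 in all, crops included, and the job is handed in when it is done.

```bash
ls; mkdir -p pics; python3 - <<'E'
from plant import ctrl
import cv2
o=ctrl.observe();print({k:(v if not hasattr(v,'round') else v) for k,v in o.items()})
for n in("scene","side","wrist"):
    c=ctrl.get_calibration(n);print(n,c)
    im=ctrl.snapshot(n);cv2.imwrite(f"pics/{n}0.png",im[:,:,::-1])
E
```

```text
pics
{'time': 0.0, 'q': array([ 1.07411469,  0.38425547,  0.01632622,  1.37117017, -0.00628326,
        1.38820568, -0.04650219]), 'joint_velocities': array([-8.98805495e-04,  1.22466088e-03, -1.24492381e-03, -7.32154410e-05,
       -6.97823934e-05,  1.46418184e-03,  1.29015292e-04]), 'joint_efforts': array([-6.74237208e-05, -6.27593994e+01,  8.44275299e-01, -3.71819293e+01,
        1.64919638e-02,  1.41654260e-02, -5.29400643e-05]), 'eef_pos': array([ 0.2625273 , -0.56662497,  0.23026046]), 'eef_rot': array([-9.67479080e-04,  9.76559056e-01,  2.15247347e-01, -2.31652908e-04]), 'force': array([-0.92964212,  0.76286604, -0.59492628]), 'moment': array([-0.04269221, -0.00110513, -0.03686448]), 'grip_force': 0.0, 'finger_gap': 0.08532481595929327}
scene {'fx': 484.00606853651004, 'fy': 484.00606853651004, 'cx': 278.1280295185077, 'cy': 210.9110308000674, 'T': array([[-0.80666762,  0.33989933, -0.48348298,  1.22691106],
       [ 0.59062735,  0.4928892 , -0.63892063,  0.94275777],
       [ 0.02113484, -0.80095486, -0.5983516 ,  1.05115528],
       [ 0.        ,  0.        ,  0.        ,  1.        ]])}
side {'fx': 414.90488161698886, 'fy': 414.90488161698886, 'cx': 283.24540645722936, 'cy': 207.75137850561575, 'T': array([[-0.76285033, -0.39780654,  0.50971494, -0.21649999],
       [-0.64655547,  0.4754742 , -0.59656542,  0.78331154],
       [-0.00503868, -0.78464912, -0.61991965,  1.00132416],
       [ 0.        ,  0.        ,  0.        ,  1.        ]])}
wrist {'fx': 325.19226210127806, 'fy': 325.19226210127806, 'cx': 276.9409576833029, 'cy': 203.98508456127823, 'T': array([[ 0.42030003, -0.8661485 , -0.27043421,  0.33094071],
       [-0.90738369, -0.4017399 , -0.12353092, -0.53494961],
       [-0.0016481 ,  0.29730764, -0.95478031,  0.3739316 ],
       [ 0.        ,  0.        ,  0.        ,  1.        ]])}
```

View pics/scene0.png

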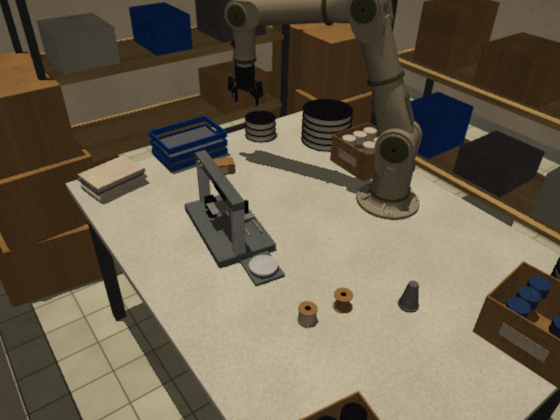

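View pics/side0.png

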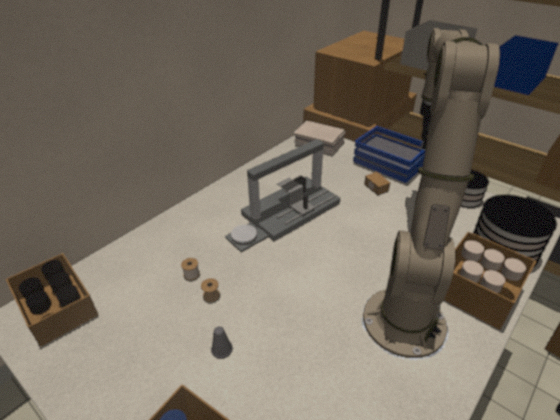

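The scene picture shows the winder at about (230,215), with the turntable at (263,266), the spools at (308,314) and (343,300), and the cone at (410,296). In the side picture the turntable is at (243,234) and the spools are at (190,268) and (210,290). I'll enlarge these areas.

```bash
python3 - <<'E'
import cv2,numpy as np
s=cv2.imread("pics/scene0.png");d=cv2.imread("pics/side0.png")
def crop(im,x,y,w,h,k):
    c=cv2.resize(im[y:y+h,x:x+w],None,fx=k,fy=k,interpolation=cv2.INTER_CUBIC)
    c=cv2.convertScaleAbs(c,alpha=1.5)
    for i in range(0,w,20): cv2.putText(c,str(x+i),(i*k,10),0,.35,(0,255,255),1);cv2.line(c,(i*k,12),(i*k,18),(0,255,255),1)
    for i in range(20,h,20): cv2.putText(c,str(y+i),(0,i*k+4),0,.35,(0,255,255),1);cv2.line(c,(26,i*k),(32,i*k),(0,255,255),1)
    return c
a=crop(s,180,140,100,150,4);b=crop(d,230,130,120,120,4)
o=np.zeros((600,800,3),np.uint8);o[:600,:400]=a;o[:400,400:800]=crop(d,235,140,100,100,4);o[400:600,400:600]=crop(s,290,285,66,66,3)[:200,:200].copy() if 0 else cv2.resize(crop(s,290,285,66,66,3),(200,200));o[400:600,600:800]=cv2.resize(crop(d,170,250,66,66,3),(200,200))
cv2.imwrite("pics/m1.png",o)
E
```

```text
(no output)
```

View pics/m1.png

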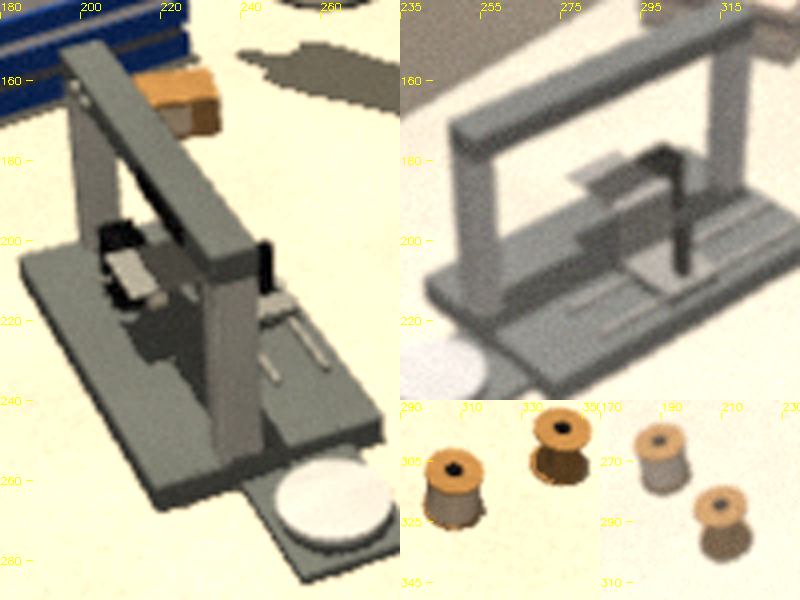

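```bash
cat > h.py <<'E'
import numpy as np
from plant import ctrl
from scipy.spatial.transform import Rotation as R
def proj(n,P):
    c=ctrl.get_calibration(n);T=np.array(c['T']);p=(np.atleast_2d(P)-T[:3,3])@T[:3,:3]
    return np.c_[p[:,0]/p[:,2]*c['fx']+c['cx'],p[:,1]/p[:,2]*c['fy']+c['cy']]
def ray(n,uv,z):
    c=ctrl.get_calibration(n);T=np.array(c['T']);d=T[:3,:3]@[(uv[0]-c['cx'])/c['fx'],(uv[1]-c['cy'])/c['fy'],1]
    return T[:3,3]+d*(z-T[2,3])/d[2]
def W(w,P):  # winder->world
    P=np.atleast_2d(np.array(P,float));c,s=np.cos(w[2]),np.sin(w[2])
    return np.c_[w[0]+c*P[:,0]-s*P[:,1],w[1]+s*P[:,0]+c*P[:,1],P[:,2]]
E
cat > fit.py <<'E'
from h import *
from scipy.optimize import least_squares
S=[((70,-170,30),(185,204.5)),((70,170,30),(219.5,263.75)),((-130,170,30),(275.75,246.25)),((15,-167,230),(195.5,154.5)),((-25,-167,230),(205,150.5)),((15,167,230),(231.25,204.5)),((-25,167,230),(243.75,200)),((-50,240,30),(263.5,264.75))]
D=[((70,170,30),(241.75,210.75)),((-130,170,30),(275,236.75)),((15,167,230),(248,170.75)),((-25,167,230),(256.75,175))]
def f(w): return np.r_[[proj("scene",W(w,np.array(P)/1e3))[0]-u for P,u in S],[proj("side",W(w,np.array(P)/1e3))[0]-u for P,u in D]].ravel()
r=least_squares(f,[.7,-.1,0],loss='soft_l1');w=r.x
print(w,np.round(r.fun if 0 else f(w).reshape(-1,2),1).tolist())
np.save('w.npy',w)
print('roller',W(w,[0,0,.084]),'tt',W(w,[-.05,.24,.03]),'grip shut',W(w,[-.1,0,.078]))
for n,u in(("scene",(307.8,308.1)),("side",(189.5,263.5))): print('full',n,ray(n,u,.05))
for n,u in(("scene",(343.5,294.2)),("side",(209.9,285.6))): print('empty',n,ray(n,u,.05))
for n in("scene","side"):
  for t in(0,12): print(n,t,'post top',proj(n,W(w,[-.1,-t/1e3,.095])).round(1),'bot',proj(n,W(w,[-.1,-t/1e3,.045])).round(1))
E
python3 fit.py
```

```text
[ 0.60929579 -0.19757572 -0.15990933] [[-0.9, -1.4], [-0.4, -2.3], [1.2, -3.1], [-1.0, -3.2], [0.7, -1.6], [1.7, -0.6], [1.9, 0.5], [0.6, -0.8], [-2.4, -2.1], [-2.0, -1.1], [-2.6, -1.0], [-4.2, -0.3]]
roller [[ 0.60929579 -0.19757572  0.084     ]] tt [[0.59814859 0.04732373 0.03      ]] grip shut [[ 0.51057162 -0.18165285  0.078     ]]
full scene [0.61307363 0.27732816 0.05      ]
full side [0.60926355 0.27548244 0.05      ]
empty scene [0.49795807 0.29519115 0.05      ]
empty side [0.49108213 0.29532101 0.05      ]
scene 0 post top [[246.6 201.5]] bot [[246.9 213.3]]
scene 12 post top [[245.2 199.6]] bot [[245.5 211.4]]
side 0 post top [[303.6 197.6]] bot [[303.2 208.4]]
side 12 post top [[306.  196.3]] bot [[305.6 207.1]]
```

The crop shows the full (white) spool at scene (307.8,308.1) and side (189.5,263.5), with the empty one nearer the base. The fit residuals of 2–4 px are larger than I want, so I'll overlay the model on the pictures to check it.

```bash
cat > ov.py <<'E'
from h import *
import cv2,sys
w=np.load('w.npy')
def box(x0,x1,y0,y1,z0,z1):
    v=np.array([[x,y,z] for x in(x0,x1) for y in(y0,y1) for z in(z0,z1)])/1e3
    return [(v[i],v[j]) for i in range(8) for j in range(i) if (v[i]!=v[j]).sum()==1]
L=box(-130,70,-170,170,0,30)+box(-25,15,-167,167,200,230)+box(-14,18,-92,-48,30,96)
Lg=box(-109,-91,-7,7,45,95)
a=np.linspace(0,2*np.pi,25);C=np.c_[-.05+.045*np.cos(a),.24+.045*np.sin(a),a*0+.03];L+=list(zip(C[:-1],C[1:]))
out=np.zeros((600,800,3),np.uint8)
for k,(n,f,x,y,W_,H_) in enumerate((("scene","pics/scene0.png",180,140,100,150),("side","pics/side0.png",235,140,100,120))):
    im=cv2.imread(f)[y:y+H_,x:x+W_];im=cv2.convertScaleAbs(cv2.resize(im,None,fx=4,fy=4,interpolation=cv2.INTER_CUBIC),alpha=1.4)
    for LL,col in((L,(0,0,255)),(Lg,(0,255,0))):
        for p,q in LL:
            u=((proj(n,W(w,[p,q]))-[x,y]+.5)*4).astype(int);cv2.line(im,tuple(map(int,u[0])),tuple(map(int,u[1])),col,1)
    out[:im.shape[0],400*k:400*k+400]=im
cv2.imwrite(sys.argv[1],out)
E
python3 ov.py pics/ov1.png
```

```text
(no output)
```

View pics/ov1.png

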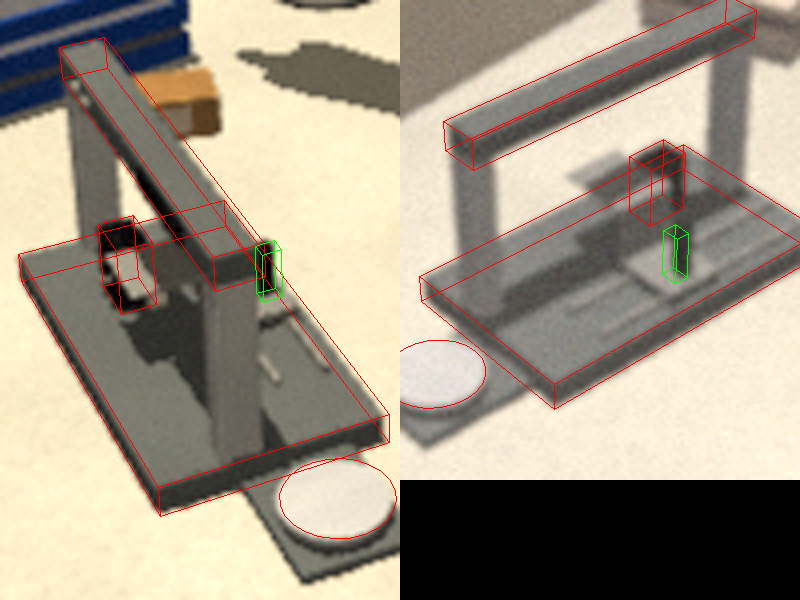

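The overlay matches within 1–2 px, and the extra black in the side view is the switch body. I'll refit with half-pixel correction and small per-camera offsets, and fix the spools with the same offsets.

```bash
cat >> fit.py <<'E'
print('----')
h=.4
S[3]=((15,-167,230),(195.7,154));S[2]=((-130,170,30),(275.75,246.5))
D.append(((-50,240,30),(245.,234.3)))
def g(v): 
    return np.r_[np.r_[[proj("scene",W(v,np.array(P)/1e3))[0]+v[3:5]-u+h for P,u in S],[proj("side",W(v,np.array(P)/1e3))[0]+v[5:7]-u+h for P,u in D]].ravel(),v[3:7]/1.5]
r=least_squares(g,np.r_[w,0,0,0,0],loss='soft_l1');v=r.x;w=v[:3];np.save('w.npy',w)
print(v.round(4),g(v)[:-4].reshape(-1,2).round(1).tolist())
A=lambda u,o:np.array(u)-h-o
print('roller',W(w,[0,0,.084]),'tt',W(w,[-.05,.24,.03]),'grip shut',W(w,[-.1,0,.078]))
for nm,a,b in(('full',(307.8,308.1),(189.5,263.5)),('empty',(343.5,294.2),(209.9,285.6))): print(nm,ray("scene",A(a,v[3:5]),.05),ray("side",A(b,v[5:7]),.05))
for t in(0,12): print(t,'post top',proj('scene',W(w,[-.1,-t/1e3,.095]))+v[3:5]+h)
E
python3 fit.py | sed -n '/----/,$p'
```

```text
----
[ 0.6064 -0.2041 -0.169  -0.3763  2.266   0.4407  1.3765] [[-0.6, -0.1], [-1.2, -1.1], [0.5, -1.7], [-1.0, -1.1], [1.0, -0.1], [0.9, 0.8], [1.1, 1.9], [-0.4, 0.6], [0.1, -1.1], [0.2, 0.0], [-0.0, 0.1], [-1.7, 0.8], [0.4, -0.5]]
roller [[ 0.60636951 -0.20414484  0.084     ]] tt [[0.59745393 0.04084601 0.03      ]] grip shut [[ 0.5077945 -0.1873232  0.078    ]]
full [0.6070452  0.26978703 0.05      ] [0.61741184 0.27215061 0.05      ]
empty [0.49102993 0.28750401 0.05      ] [0.49825934 0.29226044 0.05      ]
0 post top [[246.43843472 203.08380477]]
12 post top [[245.03100803 201.22695182]]
```

```bash
cat >> h.py <<'E'
def go(p,yaw_y=None):
    "print tool-frame shift (mm) to world point p; turn to bring tool y to azimuth yaw_y (mod pi)"
    o=ctrl.observe();q=o['eef_rot'];M=R.from_quat([q[1],q[2],q[3],q[0]]).as_matrix()
    d=M.T@(np.array(p)-o['eef_pos'])*1e3;t=0
    if yaw_y is not None:
        v=M.T@[np.cos(yaw_y),np.sin(yaw_y),0];t=-np.arctan2(v[0],v[1]);t=(t+np.pi/2)%np.pi-np.pi/2
    print('dx,dy,dz',d.round(1),'n',round(np.linalg.norm(d)/41.7,1),'turn',round(t,3),'| pos',o['eef_pos'].round(4),'z',M[:,2].round(3),'t',round(o['time'],2))
E
python3 -m creep '[{"dx":671,"dy":-615,"dz":-50,"turn":0.6,"fingers":85},{"dx":671,"dy":-615,"dz":-50,"turn":0.6},{"dx":671,"dy":-615,"dz":-50,"turn":0.6},{"dx":671,"dy":-615,"dz":-50,"turn":0.6},{"dx":671,"dy":-615,"dz":-50,"turn":0.6},{"dx":671,"dy":-615,"dz":-50,"turn":0.6},{"dx":671,"dy":-615,"dz":-50,"turn":0.6},{"dx":671,"dy":-615,"dz":-50,"turn":0.6}]'
python3 -c "
from h import *
go([.61,.272,.26],-1.74)"
```

```text
dx,dy,dz [ 667.8 -615.1  -28.6] n 21.8 turn 0.603 | pos [ 0.2626 -0.5668  0.2305] z [-0.001  0.001 -1.   ] t 0.15invalid input
```

```bash
python3 -m creep '[{"dx":671,"dy":-615,"dz":-50,"turn":0.6,"fingers":85},{"dx":671,"dy":-615,"dz":-50,"turn":0.6,"fingers":85},{"dx":671,"dy":-615,"dz":-50,"turn":0.6,"fingers":85},{"dx":671,"dy":-615,"dz":-50,"turn":0.6,"fingers":85},{"dx":671,"dy":-615,"dz":-50,"turn":0.6,"fingers":85},{"dx":671,"dy":-615,"dz":-50,"turn":0.6,"fingers":85},{"dx":671,"dy":-615,"dz":-50,"turn":0.6,"fingers":85},{"dx":671,"dy":-615,"dz":-50,"turn":0.6,"fingers":85}]'
python3 -c "
from h import *
go([.61,.272,.26],-1.74)"
```

```text
time: 0.82
eef_pos: [0.3889, -0.2633, 0.2494]
eef_rot: [0.0, 0.997, -0.083, -0.0]
force: [2.5, 0.1, -0.8]
finger_gap: 0.0849
grip_force: 0.0
dx,dy,dz [ 129.4 -564.5  -10.8] n 13.9 turn 0.003 | pos [ 0.3889 -0.2633  0.2494] z [-0. -0. -1.] t 0.82
```

```bash
cat >> h.py <<'E'
def snap(f):
    import cv2,pickle
    c=ctrl.get_calibration("wrist");im=ctrl.snapshot("wrist");cv2.imwrite(f"pics/{f}.png",im[:,:,::-1]);pickle.dump(c,open(f"{f}.pkl","wb"))
def wray(f,uv,z):
    import pickle
    c=pickle.load(open(f"{f}.pkl","rb"));T=np.array(c['T']);a=np.array([uv[0]-c['cx'],uv[1]-c['cy']])/c['fx'];t=np.linalg.norm(a)
    d=T[:3,:3]@np.r_[a/t*np.sin(t),np.cos(t)];return T[:3,3]+d*(z-T[2,3])/d[2]
E
python3 -c "
from h import *
snap('w1')"
python3 -m creep '[{"dx":129,"dy":-564,"dz":-10,"turn":0,"fingers":85},{"dx":129,"dy":-564,"dz":-10,"turn":0,"fingers":85},{"dx":129,"dy":-564,"dz":-10,"turn":0,"fingers":85},{"dx":129,"dy":-564,"dz":-10,"turn":0,"fingers":85},{"dx":129,"dy":-564,"dz":-10,"turn":0,"fingers":85},{"dx":129,"dy":-564,"dz":-10,"turn":0,"fingers":85},{"dx":129,"dy":-564,"dz":-10,"turn":0,"fingers":85},{"dx":129,"dy":-564,"dz":-10,"turn":0,"fingers":85}]'
python3 -c "
from h import *
snap('w2')
go([.61,.272,.26],-1.74)"
```

```text
time: 1.53
eef_pos: [0.5161, 0.0444, 0.2552]
eef_rot: [-0.0, 0.997, -0.083, 0.0]
force: [1.0, -0.5, 0.3]
finger_gap: 0.0851
grip_force: 0.0
dx,dy,dz [  57.4 -229.8   -3.7] n 5.7 turn 0.012 | pos [0.5174 0.054  0.2551] z [ 0.001  0.005 -1.   ] t 1.58
```

```bash
python3 -c "
import cv2,numpy as np
a=cv2.imread('pics/w1.png');b=cv2.imread('pics/w2.png')
o=np.hstack([a,b]);o=cv2.convertScaleAbs(o,alpha=1.3)
cv2.imwrite('pics/m2.png',cv2.resize(o,(800,300)))"
```

```text
(no output)
```

View pics/m2.png

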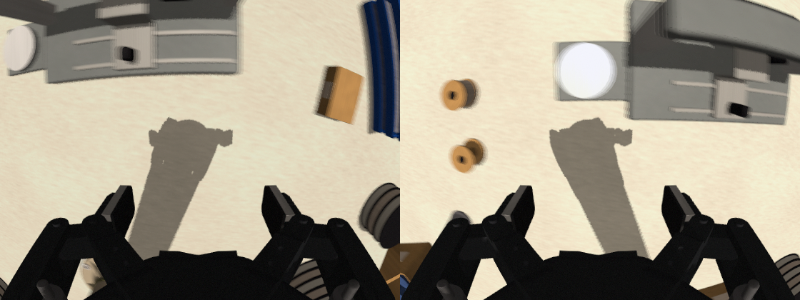

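The wrist view w2 shows the turntable near (259,99) full-res, the far (full) spool near (83,132), the empty one near (91,220), and the grip post near (474,150). I'll enlarge it to read accurately.

```bash
python3 -c "
import cv2,numpy as np
b=cv2.imread('pics/w2.png');b=cv2.convertScaleAbs(b,alpha=1.2)
o=np.zeros((560,800,3),np.uint8)
def cr(x,y,w,h,k):
    c=cv2.resize(b[y:y+h,x:x+w],None,fx=k,fy=k,interpolation=cv2.INTER_CUBIC)
    for i in range(0,w,10): cv2.line(c,(i*k,0),(i*k,4+6*(i%50==0)),(0,0,255),1)
    for i in range(0,h,10): cv2.line(c,(0,i*k),(4+6*(i%50==0),i*k),(0,0,255),1)
    return c
o[:560,:300]=cr(50,100,75,140,4)
o[:280,300:800]=cr(205,50,125,70,4)
o[280:560,300:700]=cr(430,100,100,70,4)
cv2.imwrite('pics/m3.png',o)"
```

```text
(no output)
```

View pics/m3.png

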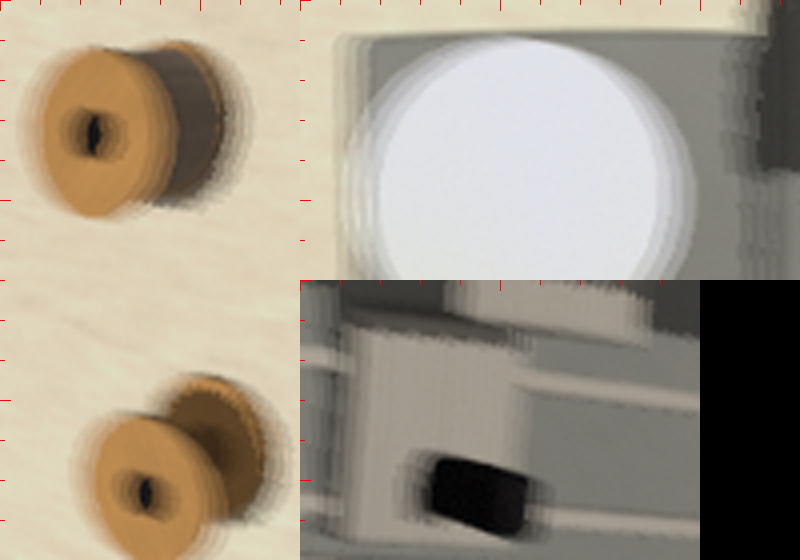

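```bash
python3 -c "
from h import *
print('full',wray('w2',(73.3,133),.05),'empty',wray('w2',(86.2,223),.05))
print('tt',wray('w2',(205+220/4,50+180/4),.03))
print('post',wray('w2',(430+178/4,100+210/4),.095),'w',np.load('w.npy'))
go([.612,.272,.19],-1.74)"

```

```text
full [0.61460071 0.28069662 0.05      ] empty [0.49903304 0.29883295 0.05      ]
tt [0.60582426 0.04835107 0.03      ]
post [ 0.51901209 -0.17051749  0.095     ] w [ 0.60636951 -0.20414484 -0.16901997]
dx,dy,dz [  59.4 -229.7   66.3] n 5.9 turn 0.012 | pos [0.5174 0.054  0.2551] z [ 0.001  0.005 -1.   ] t 1.58
```

```bash
python3 -m creep '[{"dx":59,"dy":-232,"dz":66,"turn":0.012,"fingers":85},{"dx":59,"dy":-232,"dz":66,"turn":0.012,"fingers":85},{"dx":59,"dy":-232,"dz":66,"turn":0.012,"fingers":85},{"dx":59,"dy":-232,"dz":66,"turn":0.012,"fingers":85},{"dx":59,"dy":-232,"dz":66,"turn":0.012,"fingers":85},{"dx":59,"dy":-232,"dz":66,"turn":0.012,"fingers":85},{"dx":59,"dy":-232,"dz":66,"turn":0.012,"fingers":85},{"dx":59,"dy":-232,"dz":66,"turn":0.012,"fingers":85}]'
python3 -c "
from h import *
import cv2
snap('w3');c=ctrl.get_calibration('wrist')
go([.612,.272,.19],-1.74)
im=cv2.imread('pics/w3.png')
cv2.imwrite('pics/m4.png',cv2.convertScaleAbs(cv2.resize(im,(800,600)),alpha=1.2))"
```

```text
time: 2.25
eef_pos: [0.6111, 0.2645, 0.1861]
eef_rot: [0.0, 0.996, -0.087, -0.002]
force: [0.3, -1.3, 0.4]
finger_gap: 0.0853
grip_force: 0.0
dx,dy,dz [-1.6 -9.5 -2.5] n 0.2 turn -0.007 | pos [0.6119 0.2623 0.1875] z [-0.002 -0.001 -1.   ] t 2.3
```

View pics/m4.png

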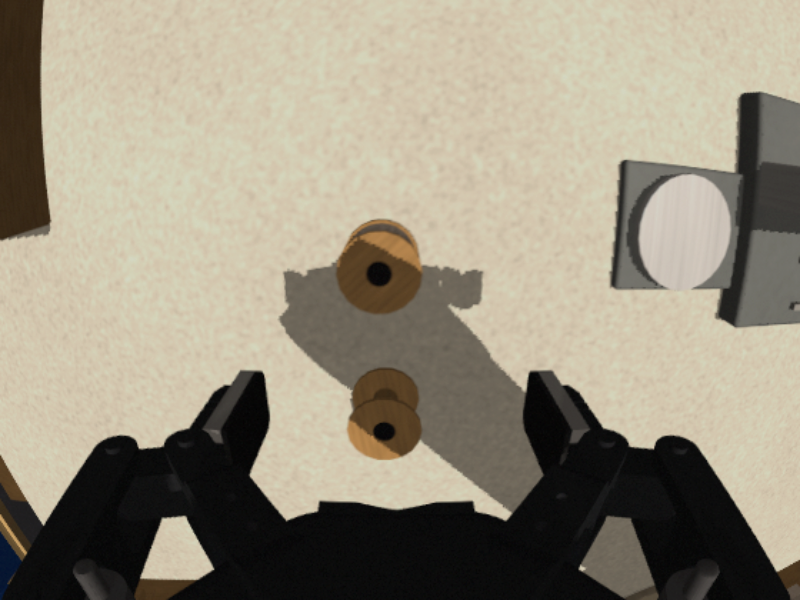

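Sharp view: full spool's hole at (379,273), empty's at (384,431), turntable centre at (684,232), all in the 800×600 picture (×0.7 for the original).

```bash
python3 -c "
from h import *
f=wray('w3',(378.7*.7,273*.7),.05);print('full',f,'empty',wray('w3',(384*.7,431*.7),.05),'tt',wray('w3',(684*.7,232*.7),.03))
go([f[0],f[1],.012],-1.74)"

```

```text
full [0.61252192 0.27471901 0.05      ] empty [0.49630123 0.2929161  0.05      ] tt [0.60118781 0.04676927 0.03      ]
dx,dy,dz [ -1.2 -12.5 175.5] n 4.2 turn -0.007 | pos [0.6119 0.2623 0.1875] z [-0.002 -0.001 -1.   ] t 2.3
```

```bash
python3 -m creep '[{"dx":-1,"dy":-12,"dz":30,"turn":0,"fingers":85},{"dx":-1,"dy":-12,"dz":70,"turn":0,"fingers":85},{"dx":-1,"dy":-12,"dz":110,"turn":0,"fingers":85},{"dx":-1,"dy":-12,"dz":150,"turn":0,"fingers":85},{"dx":-1,"dy":-12,"dz":175,"turn":0,"fingers":85},{"dx":-1,"dy":-12,"dz":175,"turn":0,"fingers":85},{"dx":-1,"dy":-12,"dz":175,"turn":0,"fingers":70},{"dx":-1,"dy":-12,"dz":175,"turn":0,"fingers":60}]' 30
python3 -c "
from h import *
go([.6125,.2747,.012],-1.74)"
```

```text
time: 2.97
eef_pos: [0.6154, 0.2735, 0.0172]
eef_rot: [-0.001, 0.996, -0.09, 0.002]
force: [-0.2, -0.7, -0.2]
finger_gap: 0.0637
grip_force: 0.0
dx,dy,dz [-3.1 -0.7  5.2] n 0.1 turn -0.01 | pos [0.6154 0.2735 0.0172] z [ 0.004  0.001 -1.   ] t 2.97
```

```bash
python3 -m creep '[{"dx":-3,"dy":-1,"dz":4,"turn":0,"fingers":50},{"dx":-3,"dy":-1,"dz":4,"turn":0,"fingers":45},{"dx":-3,"dy":-1,"dz":4,"turn":0,"fingers":40},{"dx":-3,"dy":-1,"dz":4,"turn":0,"fingers":40},{"dx":-3,"dy":-1,"dz":4,"turn":0,"fingers":40}]' 35
python3 -c "
from h import *
go([.6125,.2747,.012],-1.74)"
```

```text
time: 3.38
eef_pos: [0.6142, 0.2757, 0.015]
eef_rot: [-0.001, 0.996, -0.09, 0.004]
force: [0.6, -2.2, 8.9]
finger_gap: 0.0522
grip_force: 34.8
dx,dy,dz [-1.6  1.3  3. ] n 0.1 turn -0.011 | pos [0.6142 0.2757 0.015 ] z [ 0.008  0.002 -1.   ] t 3.38
```

```bash
python3 -m creep '[{"dx":0,"dy":0,"dz":-15,"turn":0,"fingers":40},{"dx":0,"dy":0,"dz":-45,"turn":0,"fingers":40},{"dx":0,"dy":0,"dz":-80,"turn":0,"fingers":40},{"dx":0,"dy":0,"dz":-105,"turn":0,"fingers":40},{"dx":0,"dy":0,"dz":-105,"turn":0,"fingers":40}]' 35
python3 -c "
from h import *
snap('w4')
go([.6012,.0468,.1],-1.74)"
```

```text
time: 3.8
eef_pos: [0.6138, 0.2779, 0.1248]
eef_rot: [-0.003, 0.996, -0.089, 0.005]
force: [0.1, 0.7, 0.4]
finger_gap: 0.0519
grip_force: 37.0
dx,dy,dz [ 29.2 229.   20.5] n 5.6 turn -0.009 | pos [0.6128 0.2772 0.1216] z [ 0.009  0.004 -1.   ] t 3.85
```

```bash
python3 -m creep '[{"dx":5,"dy":30,"dz":0,"turn":0,"fingers":40},{"dx":11,"dy":70,"dz":0,"turn":0,"fingers":40},{"dx":16,"dy":110,"dz":0,"turn":0,"fingers":40},{"dx":21,"dy":150,"dz":0,"turn":0,"fingers":40},{"dx":26,"dy":190,"dz":0,"turn":0,"fingers":40},{"dx":29,"dy":220,"dz":5,"turn":0,"fingers":40},{"dx":30,"dy":229,"dz":15,"turn":0,"fingers":40},{"dx":30,"dy":229,"dz":20,"turn":0,"fingers":40}]' 35
python3 -m creep '[{"dx":0,"dy":0,"dz":0,"turn":0,"fingers":40}]' 35
python3 -c "
from h import *
snap('w5')
go([.6025,.0468,.046],-1.74)
import cv2
im=cv2.imread('pics/w5.png');cv2.imwrite('pics/m5.png',cv2.convertScaleAbs(cv2.resize(im,(800,600)),alpha=1.2))"
```

```text
time: 4.52
eef_pos: [0.599, 0.0395, 0.0942]
eef_rot: [0.001, 0.996, -0.092, -0.001]
force: [-0.3, 0.3, -1.8]
finger_gap: 0.0526
grip_force: 37.1
time: 4.6
eef_pos: [0.5984, 0.0446, 0.0938]
eef_rot: [-0.0, 0.996, -0.089, -0.001]
force: [-0.1, 1.0, -2.0]
finger_gap: 0.0521
grip_force: 37.1
dx,dy,dz [ 3.6 -1.1 48.6] n 1.2 turn -0.007 | pos [0.5988 0.0463 0.0946] z [-0.002  0.001 -1.   ] t 4.65
```

View pics/m5.png

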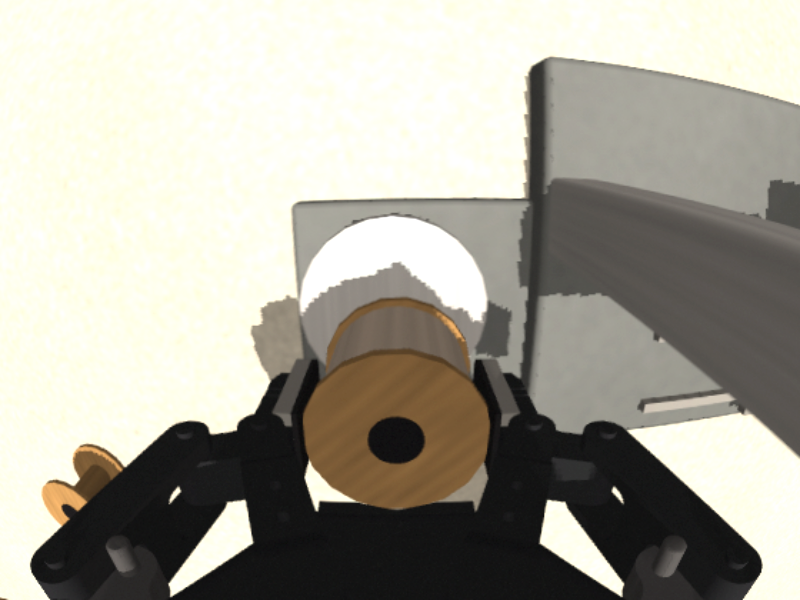

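The spool is held upright between the pads, hole at (396,440). The turntable disc's edges are at (300,300), (487,300) and top (392,215). I'll compare the centres.

```bash
python3 -c "
from h import *
s=wray('w5',(396*.7,440*.7),.1296);print('spool',s)
P=np.array([wray('w5',(a*.7,b*.7),.03)[:2] for a,b in((300,300),(487,300),(392,215),(330,245),(455,240))])
A=np.c_[2*P,np.ones(5)];c=np.linalg.lstsq(A,(P**2).sum(1),rcond=None)[0];print('tt',c[:2],'r',np.sqrt(c[2]+c[0]**2+c[1]**2))
d=c[:2]-s[:2];o=ctrl.observe()['eef_pos'];print(d,o)
go([o[0]+d[0],o[1]+d[1],.046],None)"
```

```text
spool [0.59665194 0.04471968 0.1296    ]
tt [0.59934183 0.04511272] r 0.0446478694334517
[0.00268989 0.00039304] [0.59882699 0.04631546 0.09459376]
dx,dy,dz [ 2.7 -0.8 48.6] n 1.2 turn 0 | pos [0.5988 0.0463 0.0946] z [-0.002  0.001 -1.   ] t 4.65
```

Radius 44.6 mm against the given 45, so this measurement holds. I'll lower slowly.

```bash
python3 -m creep '[{"dx":3,"dy":-1,"dz":12,"turn":0,"fingers":40},{"dx":3,"dy":-1,"dz":24,"turn":0,"fingers":40},{"dx":3,"dy":-1,"dz":34,"turn":0,"fingers":40},{"dx":3,"dy":-1,"dz":40,"turn":0,"fingers":40},{"dx":3,"dy":-1,"dz":43,"turn":0,"fingers":40},{"dx":3,"dy":-1,"dz":45,"turn":0,"fingers":40},{"dx":3,"dy":-1,"dz":46,"turn":0,"fingers":40},{"dx":3,"dy":-1,"dz":47,"turn":0,"fingers":40}]' 35
python3 -m creep '[{"dx":0,"dy":0,"dz":0,"turn":0,"fingers":40},{"dx":0,"dy":0,"dz":0,"turn":0,"fingers":40}]' 35
```

```text
time: 5.32
eef_pos: [0.6031, 0.0452, 0.0484]
eef_rot: [-0.0, 0.996, -0.089, 0.0]
force: [0.3, 0.3, -1.5]
finger_gap: 0.0521
grip_force: 37.1
time: 5.48
eef_pos: [0.6031, 0.045, 0.0485]
eef_rot: [-0.0, 0.996, -0.089, 0.0]
force: [0.4, -0.2, -1.3]
finger_gap: 0.0521
grip_force: 37.1
```

```bash
for i in 1 2; do python3 -m creep '[{"dx":0,"dy":0,"dz":1,"turn":0,"fingers":40},{"dx":0,"dy":0,"dz":1.5,"turn":0,"fingers":40},{"dx":0,"dy":0,"dz":1.5,"turn":0,"fingers":40}]' 35 | sed -n '1,4p'; done
```

```text
time: 5.73
eef_pos: [0.6028, 0.045, 0.0466]
eef_rot: [-0.0, 0.996, -0.089, 0.0]
force: [0.0, -0.2, -0.5]
time: 5.98
eef_pos: [0.6029, 0.0451, 0.0453]
eef_rot: [-0.0, 0.996, -0.089, 0.0]
force: [-1.8, 0.8, 0.5]
```

```bash
python3 -m creep '[{"dx":0,"dy":0,"dz":0.5,"turn":0,"fingers":40},{"dx":0,"dy":0,"dz":1,"turn":0,"fingers":40},{"dx":0,"dy":0,"dz":1,"turn":0,"fingers":40}]' 35 | sed -n '1,4p'
```

```text
time: 6.23
eef_pos: [0.6031, 0.0451, 0.0453]
eef_rot: [0.0, 0.996, -0.089, 0.001]
force: [-4.4, -2.0, 9.4]
```

Seated (9.4 N). I'll open slowly and rise.

```bash
python3 -m creep '[{"dx":0,"dy":0,"dz":0,"turn":0,"fingers":56},{"dx":0,"dy":0,"dz":0,"turn":0,"fingers":62},{"dx":0,"dy":0,"dz":0,"turn":0,"fingers":70},{"dx":0,"dy":0,"dz":0,"turn":0,"fingers":80},{"dx":0,"dy":0,"dz":0,"turn":0,"fingers":80}]' 35
python3 -m creep '[{"dx":0,"dy":0,"dz":-20,"turn":0,"fingers":80},{"dx":0,"dy":0,"dz":-55,"turn":0,"fingers":80},{"dx":0,"dy":0,"dz":-90,"turn":0,"fingers":80},{"dx":0,"dy":0,"dz":-125,"turn":0,"fingers":80},{"dx":0,"dy":0,"dz":-160,"turn":0,"fingers":80},{"dx":0,"dy":0,"dz":-160,"turn":0,"fingers":80},{"dx":0,"dy":0,"dz":-160,"turn":0,"fingers":80}]' 35
python3 -c "
from h import *
import cv2
snap('w6')
a=cv2.imread('pics/w6.png');s=ctrl.snapshot('scene')[:,:,::-1];d=ctrl.snapshot('side')[:,:,::-1]
cv2.imwrite('pics/scene6.png',s);cv2.imwrite('pics/side6.png',d)
o=np.zeros((600,800,3),np.uint8);o[:420,:560]=cv2.convertScaleAbs(a,alpha=1.2);o[:240,560:800]=cv2.resize(s[220:300,220:300],(240,240));o[250:490,560:800]=cv2.resize(d[190:270,205:285],(240,240))
cv2.imwrite('pics/m6.png',o);go([.6012,.0468,.2])"
```

```text
time: 6.65
eef_pos: [0.6027, 0.0451, 0.0439]
eef_rot: [-0.0, 0.996, -0.089, -0.0]
force: [0.2, -0.3, 0.2]
finger_gap: 0.0799
grip_force: 0.0
time: 7.23
eef_pos: [0.6042, 0.0455, 0.2068]
eef_rot: [-0.0, 0.996, -0.089, 0.003]
force: [-0.7, -1.0, -0.6]
finger_gap: 0.0799
grip_force: 0.0
dx,dy,dz [-1.1 -1.8  2.5] n 0.1 turn 0 | pos [0.602  0.0448 0.2025] z [-0.002 -0.    -1.   ] t 7.38
```

View pics/m6.png

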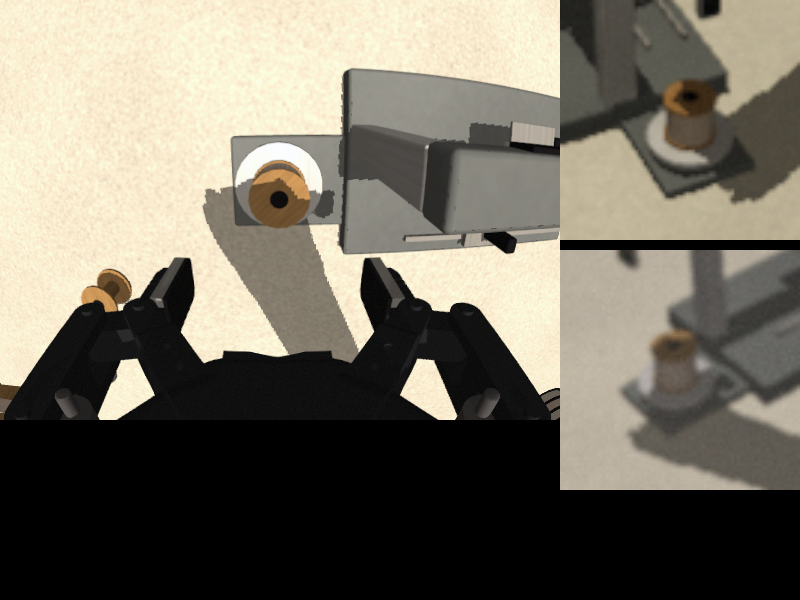

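The spool stands centred on the disc, hole at (279,200). The grip post top is near (511,245), and the housing's near corners are at (350,70) and (349,251). I'll turn those into a winder pose.

```bash
python3 -c "
from h import *
s=wray('w6',(279,200),.08);print('spool',s)
a=wray('w6',(350,70),.03);b=wray('w6',(349,251),.03);x=(a-b)/np.linalg.norm(a-b);yaw=np.arctan2(x[1],x[0]);print('corners',a,b,np.linalg.norm(a-b),'yaw',yaw)
y=np.array([-x[1],x[0],0]);o=(a-x*.07-y*.17+b+x*.13-y*.17)/2;print('origin',o)
tt=np.array([.5993,.0451,.03]);tt3=wray('w3',(684*.7,232*.7),.03)
for w in(np.r_[o[:2],yaw],np.r_[.6093,-.1976,-.16]): print('w',w,'tt',W(w,[-.05,.24,.03]),'grip',W(w,[-.1,0,.078]))
P=wray('w6',(511,245),.095);print('post',P)
# corners of turntable base plate
c=[wray('w6',p,.02) for p in((233,137),(235,224))];print(c)"
```

```text
spool [0.59939188 0.04458688 0.08      ]
corners [ 0.70365896 -0.04511283  0.03      ] [ 0.51351295 -0.01903623  0.03      ] 0.19192574914961685 yaw -0.1362897175869754
origin [ 0.61521017 -0.20457415  0.03      ]
w [ 0.61521017 -0.20457415 -0.13628972] tt [[0.59828219 0.03999372 0.03      ]] grip [[ 0.51613748 -0.19098733  0.078     ]]
w [ 0.6093 -0.1976 -0.16  ] tt [[0.59817501 0.04730046 0.03      ]] grip [[ 0.51057727 -0.18166818  0.078     ]]
post [ 0.51224583 -0.18939857  0.095     ]
[array([0.6563669 , 0.08176334, 0.02      ]), array([0.56372242, 0.09942556, 0.02      ])]
```

```bash
python3 -c "
from h import *
w=np.array([.6092,-.1998,-.165]);np.save('w.npy',w)
go([.511,-.187,.17],-.165-np.pi/2)"
```

```text
dx,dy,dz [-48.4 244.3  32.8] n 6.0 turn -0.013 | pos [0.602  0.0448 0.2025] z [-0.002 -0.    -1.   ] t 7.38
```

```bash
python3 -m creep '[{"dx":-30,"dy":-5,"dz":0,"turn":0,"fingers":60},{"dx":-55,"dy":10,"dz":0,"turn":0.013,"fingers":60},{"dx":-55,"dy":45,"dz":0,"turn":0.013,"fingers":60},{"dx":-55,"dy":85,"dz":0,"turn":0.013,"fingers":60},{"dx":-52,"dy":125,"dz":0,"turn":0.013,"fingers":60},{"dx":-50,"dy":165,"dz":0,"turn":0.013,"fingers":60},{"dx":-48,"dy":205,"dz":10,"turn":0.013,"fingers":60},{"dx":-48,"dy":232,"dz":20,"turn":0.013,"fingers":60}]' 30
python3 -m creep '[{"dx":0,"dy":12,"dz":10,"turn":0,"fingers":60},{"dx":0,"dy":12,"dz":10,"turn":0,"fingers":60},{"dx":0,"dy":12,"dz":10,"turn":0,"fingers":60}]' 30
python3 -c "
from h import *
import cv2
snap('w7');go([.511,-.187,.1],-.165-np.pi/2)
im=cv2.imread('pics/w7.png');g=im.max(2)
# dark blob near the predicted post top
import pickle
c=pickle.load(open('w7.pkl','rb'));T=np.array(c['T'])
def wp(P):
    p=T[:3,:3].T@(np.array(P)-T[:3,3]);t=np.arctan2(np.hypot(p[0],p[1]),p[2]);return np.array([c['cx'],c['cy']])+c['fx']*t*p[:2]/np.hypot(p[0],p[1])
w=np.load('w.npy')
for t in(0,.006,.012): print(t,wp(W(w,[-.1,-t,.095])[0]),wp(W(w,[-.1,-t,.045])[0]))
u=wp(W(w,[-.1,-.005,.095])[0]);x,y=map(int,u)
sub=g[y-30:y+30,x-40:x+40];m=(sub<25).astype(np.uint8);n,l,st,ce=cv2.connectedComponentsWithStats(m)
for i in range(1,n):
    if st[i,4]>20: print(st[i]+[x-40,y-30,0,0,0],ce[i]+[x-40,y-30])
"
```

```text
time: 8.05
eef_pos: [0.5128, -0.1794, 0.1827]
eef_rot: [0.001, 0.995, -0.097, -0.001]
force: [-0.6, -1.1, 0.1]
finger_gap: 0.0597
grip_force: 0.0
time: 8.3
eef_pos: [0.5112, -0.1858, 0.1724]
eef_rot: [-0.001, 0.995, -0.096, -0.002]
force: [-0.0, 0.4, 0.6]
finger_gap: 0.0597
grip_force: 0.0
dx,dy,dz [-0.6  2.7 73.3] n 1.8 turn -0.024 | pos [ 0.5122 -0.1846  0.1733] z [-0.001  0.002 -1.   ] t 8.35
0 [273.83062997 213.84125334] [274.43986945 194.80628738]
0.006 [282.17882047 213.63255247] [281.37280465 194.629975  ]
0.012 [290.52436587 213.41962078] [288.30435733 194.45649924]
[274 185  18  37 594] [282.65824916 203.50505051]
```

```bash
python3 -c "
from h import *
print(ctrl.observe()['q'].round(3))"
```

```text
[ 0.594  0.272 -0.366  1.665  0.101  1.226 -1.554]
```

```bash
python3 -m creep '[{"dx":0,"dy":0,"dz":-900,"turn":-1.5,"fingers":60},{"dx":0,"dy":0,"dz":-900,"turn":-1.5,"fingers":60},{"dx":0,"dy":0,"dz":-900,"turn":-1.5,"fingers":60},{"dx":0,"dy":0,"dz":-900,"turn":-1.5,"fingers":60},{"dx":0,"dy":0,"dz":-900,"turn":-1.5,"fingers":60},{"dx":0,"dy":0,"dz":-900,"turn":-1.5,"fingers":60},{"dx":0,"dy":0,"dz":-900,"turn":-1.5,"fingers":60},{"dx":0,"dy":0,"dz":-900,"turn":-1.5,"fingers":60}]' 30
python3 -c "
from h import *
print(ctrl.observe()['q'].round(3));go([.5,-.19,.5],-.165-np.pi/2)"
```

```text
time: 9.02
eef_pos: [0.512, -0.1836, 0.5105]
eef_rot: [0.0, 0.917, 0.398, 0.001]
force: [1.5, 0.6, 0.8]
finger_gap: 0.0597
grip_force: 0.0
[ 0.601  0.291 -0.484  0.898  0.145  1.978 -0.559]
dx,dy,dz [-12.9  -4.4  10.4] n 0.4 turn 0.984 | pos [ 0.512  -0.1836  0.5105] z [ 0.002  0.    -1.   ] t 9.02
```

```bash
python3 -m creep '[{"dx":0,"dy":0,"dz":-500,"turn":-2.16,"fingers":60},{"dx":0,"dy":0,"dz":-500,"turn":-2.16,"fingers":60},{"dx":0,"dy":0,"dz":-500,"turn":-2.16,"fingers":60},{"dx":0,"dy":0,"dz":-500,"turn":-2.16,"fingers":60},{"dx":0,"dy":0,"dz":-500,"turn":-2.16,"fingers":60},{"dx":0,"dy":0,"dz":-500,"turn":-2.16,"fingers":60}]' 30
python3 -c "
from h import *
print(ctrl.observe()['q'].round(3));go([.5,-.19,.5],-.165-np.pi/2)"
```

```text
time: 9.52
eef_pos: [0.4982, -0.1813, 0.5794]
eef_rot: [0.028, 0.8, 0.599, 0.023]
force: [1.1, -0.2, 0.1]
finger_gap: 0.0593
grip_force: 0.0
[ 0.097  0.249  0.305  0.775 -0.095  2.055  0.059]
dx,dy,dz [-8.1 -1.5 79.5] n 1.9 turn 1.451 | pos [ 0.4982 -0.1813  0.5794] z [ 0.07  -0.018 -0.997] t 9.52
```

```bash
python3 -m creep '[{"dx":0,"dy":0,"dz":-600,"turn":-0.9,"fingers":60},{"dx":0,"dy":0,"dz":-600,"turn":-0.9,"fingers":60},{"dx":0,"dy":0,"dz":-600,"turn":-0.9,"fingers":60},{"dx":0,"dy":0,"dz":-600,"turn":-0.9,"fingers":60},{"dx":0,"dy":0,"dz":-600,"turn":-0.9,"fingers":60},{"dx":0,"dy":0,"dz":-600,"turn":-0.9,"fingers":60},{"dx":0,"dy":0,"dz":-600,"turn":-0.9,"fingers":60},{"dx":0,"dy":0,"dz":-600,"turn":-0.9,"fingers":60}]' 30
python3 -c "
from h import *
print(ctrl.observe()['q'].round(3));go([.5,-.19,.5],-.165-np.pi/2)"
```

```text
time: 10.18
eef_pos: [0.45, -0.1644, 0.6199]
eef_rot: [0.07, 0.459, 0.886, 0.014]
force: [0.0, -0.0, -0.7]
finger_gap: 0.0598
grip_force: 0.0
[-0.124  0.115  0.511  0.842 -0.08   2.055  0.953]
dx,dy,dz [-36.   15.1 126.5] n 3.2 turn -0.79 | pos [ 0.45   -0.1644  0.6199] z [ 0.137 -0.04  -0.99 ] t 10.18
```

```bash
python3 -c "
from h import *
go([1.1,-.28,.45],-.165-np.pi/2)"
```

```text
dx,dy,dz [-445.2  445.2  261.5] n 16.3 turn -0.79 | pos [ 0.45   -0.1644  0.6199] z [ 0.137 -0.04  -0.99 ] t 10.18
```

```bash
python3 -m creep '[{"dx":-445,"dy":445,"dz":261,"turn":-0.79,"fingers":20},{"dx":-445,"dy":445,"dz":261,"turn":-0.79,"fingers":20},{"dx":-445,"dy":445,"dz":261,"turn":-0.79,"fingers":20},{"dx":-445,"dy":445,"dz":261,"turn":-0.79,"fingers":20},{"dx":-445,"dy":445,"dz":261,"turn":-0.79,"fingers":20},{"dx":-445,"dy":445,"dz":261,"turn":-0.79,"fingers":20},{"dx":-445,"dy":445,"dz":261,"turn":-0.79,"fingers":20},{"dx":-445,"dy":445,"dz":261,"turn":-0.79,"fingers":20}]' 30
python3 -c "
from h import *
print(ctrl.observe()['q'].round(3));go([1.1,-.28,.45],-.165-np.pi/2)"
```

```text
time: 10.85
eef_pos: [0.7118, -0.2098, 0.4931]
eef_rot: [0.069, 0.085, 0.994, -0.01]
force: [0.3, -0.4, -3.7]
finger_gap: 0.0199
grip_force: 0.0
[ 0.182  0.782  0.549  0.19  -0.482  2.054  1.697]
dx,dy,dz [-384.7   -2.6   97.5] n 9.5 turn -0.005 | pos [ 0.7118 -0.2098  0.4931] z [ 0.136 -0.031 -0.99 ] t 10.85
```

```bash
python3 -m creep '[{"dx":-385,"dy":-3,"dz":98,"turn":0,"fingers":20},{"dx":-385,"dy":-3,"dz":98,"turn":0,"fingers":20},{"dx":-385,"dy":-3,"dz":98,"turn":0,"fingers":20},{"dx":-385,"dy":-3,"dz":98,"turn":0,"fingers":20},{"dx":-385,"dy":-3,"dz":98,"turn":0,"fingers":20},{"dx":-385,"dy":-3,"dz":98,"turn":0,"fingers":20},{"dx":-385,"dy":-3,"dz":98,"turn":0,"fingers":20},{"dx":-385,"dy":-3,"dz":98,"turn":0,"fingers":20}]' 30
python3 -c "
from h import *
print(ctrl.observe()['q'].round(3));go([1.1,-.28,.45],-.165-np.pi/2)"
```

```text
time: 11.52
eef_pos: [0.7696, -0.2173, 0.438]
eef_rot: [0.084, 0.088, 0.992, -0.014]
force: [-0.2, 1.2, 0.8]
finger_gap: 0.0203
grip_force: 0.0
[ 0.138  0.947  1.544  0.182 -1.435  2.008  1.744]
dx,dy,dz [-333.4   -3.3   45.3] n 8.1 turn -0.011 | pos [ 0.7696 -0.2173  0.438 ] z [ 0.165 -0.044 -0.985] t 11.52
```

```bash
python3 -m creep '[{"dx":-600,"dy":0,"dz":0,"turn":0,"fingers":20},{"dx":-600,"dy":0,"dz":0,"turn":0,"fingers":20},{"dx":-600,"dy":0,"dz":0,"turn":0,"fingers":20},{"dx":-600,"dy":0,"dz":0,"turn":0,"fingers":20},{"dx":-600,"dy":0,"dz":0,"turn":0,"fingers":20},{"dx":-600,"dy":0,"dz":0,"turn":0,"fingers":20},{"dx":-600,"dy":0,"dz":0,"turn":0,"fingers":20},{"dx":-600,"dy":0,"dz":0,"turn":0,"fingers":20}]' 30
python3 -c "
from h import *
print(ctrl.observe()['q'].round(3));go([1.1,-.28,.45],-.165-np.pi/2)"
```

```text
time: 12.18
eef_pos: [0.8402, -0.2173, 0.3562]
eef_rot: [0.103, 0.09, 0.99, -0.018]
force: [0.3, -0.5, -0.1]
finger_gap: 0.0197
grip_force: 0.0
[ 0.122  1.056  1.522  0.183 -1.434  1.859  1.714]
dx,dy,dz [-280.5  -16.   -36.3] n 6.8 turn -0.014 | pos [ 0.8402 -0.2173  0.3562] z [ 0.2   -0.055 -0.978] t 12.18
```

```bash
for i in 1 2; do python3 -m creep '[{"dx":-600,"dy":0,"dz":-150,"turn":0,"fingers":20},{"dx":-600,"dy":0,"dz":-150,"turn":0,"fingers":20},{"dx":-600,"dy":0,"dz":-150,"turn":0,"fingers":20},{"dx":-600,"dy":0,"dz":-150,"turn":0,"fingers":20},{"dx":-600,"dy":0,"dz":-150,"turn":0,"fingers":20},{"dx":-600,"dy":0,"dz":-150,"turn":0,"fingers":20},{"dx":-600,"dy":0,"dz":-150,"turn":0,"fingers":20},{"dx":-600,"dy":0,"dz":-150,"turn":0,"fingers":20}]' 30 | sed -n '1,4p'
python3 -c "
from h import *
print(ctrl.observe()['q'].round(3));go([1.1,-.28,.45],-.165-np.pi/2)"; done
```

```text
time: 12.85
eef_pos: [0.863, -0.207, 0.3486]
eef_rot: [0.122, 0.09, 0.988, -0.021]
force: [-0.8, 0.2, -0.2]
[ 0.103  1.069  1.52   0.183 -1.434  1.807  1.696]
dx,dy,dz [-263.5  -30.6  -37.5] n 6.4 turn -0.013 | pos [ 0.863  -0.207   0.3486] z [ 0.237 -0.064 -0.969] t 12.85
time: 13.52
eef_pos: [0.8797, -0.1987, 0.3506]
eef_rot: [0.141, 0.089, 0.986, -0.024]
force: [-0.1, -0.4, -0.9]
[ 0.089  1.071  1.521  0.183 -1.434  1.766  1.682]
dx,dy,dz [-249.8  -41.8  -29.2] n 6.1 turn -0.012 | pos [ 0.8797 -0.1987  0.3506] z [ 0.273 -0.072 -0.959] t 13.52
```

```bash
cat > kin.py <<'E'
from h import *
from scipy.optimize import least_squares
import itertools
D=[([1.0741,.3843,.0163,1.3712,-.0063,1.3882,-.0465],[.2625,-.5666,.2303]),([.594,.272,-.366,1.665,.101,1.226,-1.554],[.5122,-.1846,.1733]),([.601,.291,-.484,.898,.145,1.978,-.559],[.512,-.1836,.5105]),([.097,.249,.305,.775,-.095,2.055,.059],[.4982,-.1813,.5794]),([-.124,.115,.511,.842,-.08,2.055,.953],[.45,-.1644,.6199]),([.182,.782,.549,.19,-.482,2.054,1.697],[.7118,-.2098,.4931]),([.138,.947,1.544,.182,-1.435,2.008,1.744],[.7696,-.2173,.438]),([.122,1.056,1.522,.183,-1.434,1.859,1.714],[.8402,-.2173,.3562]),([.089,1.071,1.521,.183,-1.434,1.766,1.682],[.8797,-.1987,.3506])]
def fk(q,p,s):
    h,a,b,L,o,e1,e2=p
    z=np.array
    Rr=R.from_euler('z',s[0]*q[0]+o)*R.from_euler('y',q[1]);P=z([0,0,h])+Rr.apply([e1,0,a])
    Rr=Rr*R.from_euler('z',s[1]*q[2])*R.from_euler('y',q[3]);P=P+Rr.apply([-e1+e2,0,b])
    Rr=Rr*R.from_euler('z',s[2]*q[4])*R.from_euler('y',q[5]);P=P+Rr.apply([-e2,0,L])
    return P,Rr
if __name__=="__main__":
    best=None
    for s in itertools.product((-1,1),repeat=3):
        for o0 in(0,):
            f=lambda p:np.concatenate([fk(q,p,s)[0]-x for q,x in D])
            r=least_squares(f,[.35,.4,.4,.3,o0,0,0])
            if best is None or r.cost<best[0]: best=(r.cost,s,r.x)
    print(best, np.sqrt(2*best[0]/27))
    c,s,p=best;w=np.load('w.npy')
    import pickle;pickle.dump((p,s),open('kin.pkl','wb'))
    lo=np.array([-2.95,-.25,-1.52,.18,-1.44,.02,-3.01]);hi=np.array([2.95,2.06,1.56,2.33,4.58,2.06,3.01])
    xw=np.array([np.cos(w[2]),np.sin(w[2]),0])
    for nm,pt in(('grip',[-.087,-.006,.065]),('roller',[.006,0,.084]),('open',[-.087,-.09,.065])):
        for al in(20,30,40,45,50):
            a=np.radians(al);zt=np.sin(a)*xw-[0,0,np.cos(a)];yt=np.array([-xw[1],xw[0],0]);T=W(w,pt)[0]
            def g(q):
                P,Rr=fk(q,p,s);return np.r_[(P-T)*10,Rr.as_matrix()[:,2]-zt]
            rs=[least_squares(g,np.clip(np.array(q0),lo+.02,hi-.02),bounds=(lo,hi)) for q0 in([.5,.2,-.3,1.8,.1,.8,0],[.0,.2,.3,1.8,-.1,.8,0],[.3,-.1,0,2.2,0,.5,0])]
            r=min(rs,key=lambda r:r.cost);print(nm,al,'res',round(np.sqrt(2*r.cost),4),r.x[:6].round(2))
E
python3 kin.py
```

```text
(np.float64(0.0004899957543030255), (-1, -1, -1), array([ 0.3594375 ,  0.42299132,  0.47057542,  0.44534829, -0.04369471,
        0.00647739, -0.00647113])) 0.006024614659895196
grip 20 res 0.0 [ 0.65  0.1  -0.29  2.18 -0.11  0.53]
grip 30 res 0.0202 [ 1.84  0.22 -1.49  2.33  0.26  0.31]
grip 40 res 0.1793 [ 1.89  0.32 -1.48  2.33  0.21  0.3 ]
grip 45 res 0.2549 [ 1.93  0.41 -1.47  2.33  0.19  0.29]
grip 50 res 0.3248 [ 1.98  0.55 -1.44  2.33  0.18  0.29]
roller 20 res 0.0 [ 0.05  0.27  0.31  1.94 -0.26  0.62]
roller 30 res 0.0 [ 0.61  0.17 -0.28  2.14 -0.2   0.34]
roller 40 res 0.0 [ 0.79  0.13 -0.4   2.33 -1.43  0.13]
roller 45 res 0.0716 [ 1.45  0.26 -1.08  2.33 -1.37  0.02]
roller 50 res 0.1507 [ 1.58  0.35 -1.17  2.33 -1.44  0.02]
open 20 res 0.0 [ 0.94  0.17 -0.41  2.11 -0.14  0.56]
open 30 res 0.0 [ 1.1   0.09 -0.47  2.28 -0.61  0.37]
open 40 res 0.0877 [ 2.03  0.45 -1.4   2.33  0.17  0.23]
open 45 res 0.1503 [ 2.08  0.57 -1.38  2.33  0.15  0.22]
open 50 res 0.2039 [ 2.14  0.73 -1.36  2.33  0.13  0.22]
```

```bash
python3 -c "
from h import *
go([.52,-.19,.36],-.165-np.pi/2)"
```

```text
dx,dy,dz [ 338.5  -57.3 -108. ] n 8.6 turn -0.012 | pos [ 0.8797 -0.1987  0.3506] z [ 0.273 -0.072 -0.959] t 13.52
```

```bash
python3 -m creep '[{"dx":338,"dy":-57,"dz":-108,"turn":0,"fingers":60},{"dx":338,"dy":-57,"dz":-108,"turn":0,"fingers":60},{"dx":338,"dy":-57,"dz":-108,"turn":0,"fingers":60},{"dx":338,"dy":-57,"dz":-108,"turn":0,"fingers":60},{"dx":338,"dy":-57,"dz":-108,"turn":0,"fingers":60},{"dx":338,"dy":-57,"dz":-108,"turn":0,"fingers":60},{"dx":338,"dy":-57,"dz":-108,"turn":0,"fingers":60},{"dx":338,"dy":-57,"dz":-108,"turn":0,"fingers":60}]' 30
python3 -c "
from h import *
print(ctrl.observe()['q'].round(3));go([.52,-.19,.36],-.165-np.pi/2)
w=np.load('w.npy');go(W(w,[-.108,-.006,.14])[0],-.165-np.pi/2)"
```

```text
time: 14.18
eef_pos: [0.6094, -0.192, 0.3593]
eef_rot: [0.139, 0.088, 0.986, -0.024]
force: [-2.3, 0.8, 5.4]
finger_gap: 0.0597
grip_force: 0.0
[-0.767  0.515  1.545  1.433 -0.642  1.423  2.109]
dx,dy,dz [ 84.7 -14.1 -25. ] n 2.1 turn -0.009 | pos [ 0.6094 -0.192   0.3593] z [ 0.27  -0.071 -0.96 ] t 14.18
dx,dy,dz [163.7 -10.5 181.1] n 5.9 turn -0.009 | pos [ 0.6094 -0.192   0.3593] z [ 0.27  -0.071 -0.96 ] t 14.18
```

```bash
python3 -m creep '[{"dx":41,"dy":-3,"dz":0,"turn":0,"fingers":60},{"dx":82,"dy":-5,"dz":5,"turn":0,"fingers":60},{"dx":123,"dy":-8,"dz":15,"turn":0,"fingers":60},{"dx":155,"dy":-10,"dz":40,"turn":0,"fingers":60},{"dx":168,"dy":-10,"dz":75,"turn":0,"fingers":60},{"dx":168,"dy":-10,"dz":110,"turn":0,"fingers":60},{"dx":168,"dy":-10,"dz":145,"turn":0,"fingers":60},{"dx":168,"dy":-10,"dz":170,"turn":0,"fingers":60}]' 30
python3 -c "
from h import *
print(ctrl.observe()['q'].round(3))
w=np.load('w.npy');go(W(w,[-.113,-.006,.137])[0],-.165-np.pi/2);go(W(w,[-.0925,-.006,.06])[0],-.165-np.pi/2)"
```

```text
time: 14.85
eef_pos: [0.4943, -0.184, 0.1671]
eef_rot: [0.142, 0.089, 0.986, -0.019]
force: [2.3, 2.9, -3.5]
finger_gap: 0.0601
grip_force: 0.0
[-0.982 -0.085  1.276  2.029  0.077  0.851  1.653]
dx,dy,dz [ 5.7 -2.3 29.7] n 0.7 turn -0.013 | pos [ 0.4943 -0.184   0.1671] z [ 0.277 -0.063 -0.959] t 14.85
dx,dy,dz [  7.9  -1.  109.3] n 2.6 turn -0.013 | pos [ 0.4943 -0.184   0.1671] z [ 0.277 -0.063 -0.959] t 14.85
```

```bash
python3 -m creep '[{"dx":6,"dy":-2,"dz":20,"turn":-0.01,"fingers":60},{"dx":8,"dy":-1,"dz":45,"turn":-0.01,"fingers":60},{"dx":8,"dy":-1,"dz":65,"turn":-0.01,"fingers":60},{"dx":8,"dy":-1,"dz":80,"turn":-0.01,"fingers":60},{"dx":8,"dy":-1,"dz":95,"turn":-0.01,"fingers":60},{"dx":8,"dy":-1,"dz":108,"turn":-0.01,"fingers":60},{"dx":8,"dy":-1,"dz":108,"turn":-0.01,"fingers":60},{"dx":8,"dy":-1,"dz":108,"turn":-0.01,"fingers":60}]' 30
python3 -c "
from h import *
print(ctrl.observe()['q'].round(3))
w=np.load('w.npy');go(W(w,[-.0925,-.006,.06])[0],-.165-np.pi/2)"
```

```text
time: 15.52
eef_pos: [0.5169, -0.1939, 0.0628]
eef_rot: [0.14, 0.085, 0.986, -0.025]
force: [-0.3, -0.3, -0.4]
finger_gap: 0.0598
grip_force: 0.0
[-0.612  0.344  1.074  2.082 -0.562  0.672  2.199]
dx,dy,dz [1.3 3.4 2.5] n 0.1 turn -0.003 | pos [ 0.5169 -0.1939  0.0628] z [ 0.272 -0.072 -0.96 ] t 15.52
```

Over the post with no contact force. I'll close at low force and check that the opening reads about 14 mm.

```bash
python3 -m creep '[{"dx":1,"dy":3,"dz":2,"turn":0,"fingers":40},{"dx":1,"dy":3,"dz":2,"turn":0,"fingers":28},{"dx":1,"dy":3,"dz":2,"turn":0,"fingers":20},{"dx":1,"dy":3,"dz":2,"turn":0,"fingers":14},{"dx":1,"dy":3,"dz":2,"turn":0,"fingers":8},{"dx":1,"dy":3,"dz":2,"turn":0,"fingers":8},{"dx":1,"dy":3,"dz":2,"turn":0,"fingers":8},{"dx":1,"dy":3,"dz":2,"turn":0,"fingers":8}]' 30
python3 -c "
from h import *
o=ctrl.observe();w=np.load('w.npy');print(o['q'].round(3))
d=o['eef_pos']-np.r_[w[:2],0];c,s=np.cos(w[2]),np.sin(w[2]);print('winder xy',c*d[0]+s*d[1],-s*d[0]+c*d[1])
q=o['eef_rot'];M=R.from_quat([q[1],q[2],q[3],q[0]]).as_matrix();print('winder -y in tool',M.T@[s,-c,0])"
```

```text
time: 16.18
eef_pos: [0.5183, -0.1903, 0.0617]
eef_rot: [0.141, 0.084, 0.986, -0.024]
force: [-2.5, 1.4, 6.4]
finger_gap: 0.0139
grip_force: 29.2
[-0.618  0.344  1.072  2.085 -0.567  0.667  2.197]
winder xy -0.09124701037175682 -0.0055675649142973346
winder -y in tool [-0.00233398 -0.99968655  0.02492716]
```

```bash
python3 -m creep '[{"dx":0,"dy":-5,"dz":0,"turn":0,"fingers":8},{"dx":0,"dy":-14,"dz":0,"turn":0,"fingers":8},{"dx":0,"dy":-25,"dz":0.5,"turn":0,"fingers":8},{"dx":0,"dy":-37,"dz":1,"turn":0,"fingers":8},{"dx":0,"dy":-49,"dz":1,"turn":0,"fingers":8},{"dx":0,"dy":-60,"dz":1.5,"turn":0,"fingers":8},{"dx":0,"dy":-69,"dz":1.5,"turn":0,"fingers":8},{"dx":0,"dy":-75,"dz":2,"turn":0,"fingers":8}]' 30
python3 -m creep '[{"dx":0,"dy":-3,"dz":0,"turn":0,"fingers":8},{"dx":0,"dy":-6,"dz":0,"turn":0,"fingers":8},{"dx":0,"dy":-8,"dz":0,"turn":0,"fingers":8},{"dx":0,"dy":-9,"dz":0,"turn":0,"fingers":8},{"dx":0,"dy":-9,"dz":0,"turn":0,"fingers":8}]' 30
cat >> h.py <<'E'
def wp(lab=''):
    o=ctrl.observe();w=np.load('w.npy');d=o['eef_pos']-np.r_[w[:2],0];c,s=np.cos(w[2]),np.sin(w[2])
    q=o['eef_rot'];M=R.from_quat([q[1],q[2],q[3],q[0]]).as_matrix();Rw=np.array([[c,s,0],[-s,c,0],[0,0,1]])
    print('TCP in winder mm',((Rw@d)*1e3).round(1),'z_tool',(Rw@M[:,2]).round(3),'F winder',(Rw@o['force']).round(1),'t',round(o['time'],2));return Rw@M
E
python3 -c "
from h import *
wp()"
```

```text
time: 16.85
eef_pos: [0.506, -0.2648, 0.0616]
eef_rot: [0.142, 0.084, 0.986, -0.024]
force: [-5.6, 3.0, 12.8]
finger_gap: 0.0138
grip_force: 32.7
time: 17.27
eef_pos: [0.5045, -0.2734, 0.0617]
eef_rot: [0.142, 0.084, 0.986, -0.024]
force: [-0.9, 0.9, 5.2]
finger_gap: 0.0139
grip_force: 32.6
TCP in winder mm [-91.1 -89.8  61.7] z_tool [ 0.283 -0.026 -0.959] F winder [-1.1  0.7  5.2] t 17.27
```

```bash
python3 -m creep '[{"dx":0,"dy":-1,"dz":0,"turn":0,"fingers":8},{"dx":0,"dy":-2,"dz":0,"turn":0,"fingers":8},{"dx":0,"dy":-2.5,"dz":0,"turn":0,"fingers":8},{"dx":0,"dy":-2.5,"dz":0,"turn":0,"fingers":8}]' 30 | sed -n 1,1p
python3 -c "
from h import *
wp()"
python3 -m creep '[{"dx":0,"dy":-1,"dz":0,"turn":0,"fingers":8},{"dx":0,"dy":-2,"dz":0,"turn":0,"fingers":8},{"dx":0,"dy":-2.5,"dz":0,"turn":0,"fingers":8},{"dx":0,"dy":-2.5,"dz":0,"turn":0,"fingers":8}]' 30 | sed -n 1,1p
python3 -c "
from h import *
wp()"
```

```text
time: 17.6
TCP in winder mm [-91.1 -90.6  61.7] z_tool [ 0.283 -0.023 -0.959] F winder [-3.3  5.8  9.9] t 17.6
time: 17.93
TCP in winder mm [-91.1 -90.6  61.6] z_tool [ 0.282 -0.019 -0.959] F winder [-7.8 13.9 18.6] t 17.93
```

```bash
python3 -m creep '[{"dx":0,"dy":2.5,"dz":0,"turn":0,"fingers":8},{"dx":0,"dy":3,"dz":0,"turn":0,"fingers":30},{"dx":0,"dy":3,"dz":0,"turn":0,"fingers":45},{"dx":0,"dy":3,"dz":0,"turn":0,"fingers":60},{"dx":0,"dy":3,"dz":-10,"turn":0,"fingers":60},{"dx":0,"dy":3,"dz":-45,"turn":0,"fingers":60},{"dx":0,"dy":3,"dz":-85,"turn":0,"fingers":60},{"dx":0,"dy":3,"dz":-125,"turn":0,"fingers":60}]' 30
python3 -c "
from h import *
snap('w8');import cv2
cv2.imwrite('pics/side8.png',ctrl.snapshot('side')[:,:,::-1])
wp();print(ctrl.observe()['q'].round(3));go([.86,-.24,.40],-.165-np.pi/2)"
```

```text
time: 18.6
eef_pos: [0.4723, -0.2676, 0.1716]
eef_rot: [0.141, 0.084, 0.986, -0.026]
force: [-0.3, 1.5, 4.3]
finger_gap: 0.06
grip_force: 0.0
TCP in winder mm [-120.8  -86.5  174.8] z_tool [ 0.291 -0.023 -0.956] F winder [ 0.3  0.8 -0. ] t 18.7
[-0.759  0.055  1.321  1.98  -0.187  0.872  2.061]
dx,dy,dz [-424.5   83.9 -108.2] n 10.7 turn 0.004 | pos [ 0.4758 -0.2653  0.1748] z [ 0.284 -0.07  -0.956] t 18.7
```

```bash
python3 -m creep '[{"dx":-270,"dy":0,"dz":-900,"turn":0,"fingers":20},{"dx":-270,"dy":0,"dz":-900,"turn":0,"fingers":20},{"dx":-270,"dy":0,"dz":-900,"turn":0,"fingers":20},{"dx":-270,"dy":0,"dz":-900,"turn":0,"fingers":20},{"dx":-270,"dy":0,"dz":-900,"turn":0,"fingers":20},{"dx":-270,"dy":0,"dz":-900,"turn":0,"fingers":20},{"dx":-270,"dy":0,"dz":-900,"turn":0,"fingers":20},{"dx":-270,"dy":0,"dz":-900,"turn":0,"fingers":20}]' 30 | sed -n 1,2p
python3 -c "
from h import *
wp();print(ctrl.observe()['q'].round(3))"
python3 -m creep '[{"dx":-270,"dy":0,"dz":-900,"turn":0,"fingers":20},{"dx":-270,"dy":0,"dz":-900,"turn":0,"fingers":20},{"dx":-270,"dy":0,"dz":-900,"turn":0,"fingers":20},{"dx":-270,"dy":0,"dz":-900,"turn":0,"fingers":20},{"dx":-270,"dy":0,"dz":-900,"turn":0,"fingers":20},{"dx":-270,"dy":0,"dz":-900,"turn":0,"fingers":20},{"dx":-270,"dy":0,"dz":-900,"turn":0,"fingers":20},{"dx":-270,"dy":0,"dz":-900,"turn":0,"fingers":20}]' 30 | sed -n 1,2p
python3 -c "
from h import *
wp();print(ctrl.observe()['q'].round(3))"
```

```text
time: 19.37
eef_pos: [0.4755, -0.2558, 0.4939]
TCP in winder mm [-122.7  -77.2  493.9] z_tool [ 0.284 -0.025 -0.958] F winder [ 1.5 -1.2 -0.3] t 19.37
[-0.751 -0.117  1.111  1.323  0.071  1.582  1.787]
time: 20.03
eef_pos: [0.489, -0.2486, 0.651]
TCP in winder mm [-110.6  -67.9  651. ] z_tool [ 0.263 -0.034 -0.964] F winder [ 0.9  0.1 -1. ] t 20.03
[ 0.098  0.245  0.578  0.644 -0.249  2.022  1.917]
```

```bash
python3 -m creep '[{"dx":-270,"dy":0,"dz":-900,"turn":0,"fingers":20},{"dx":-270,"dy":0,"dz":-900,"turn":0,"fingers":20},{"dx":-270,"dy":0,"dz":-900,"turn":0,"fingers":20},{"dx":-270,"dy":0,"dz":-900,"turn":0,"fingers":20},{"dx":-270,"dy":0,"dz":-900,"turn":0,"fingers":20},{"dx":-270,"dy":0,"dz":-900,"turn":0,"fingers":20},{"dx":-270,"dy":0,"dz":-900,"turn":0,"fingers":20},{"dx":-270,"dy":0,"dz":-900,"turn":0,"fingers":20}]' 30 | sed -n 1,2p
python3 -c "
from h import *
wp();print(ctrl.observe()['q'].round(3))"
python3 -m creep '[{"dx":-270,"dy":0,"dz":-900,"turn":0,"fingers":20},{"dx":-270,"dy":0,"dz":-900,"turn":0,"fingers":20},{"dx":-270,"dy":0,"dz":-900,"turn":0,"fingers":20},{"dx":-270,"dy":0,"dz":-900,"turn":0,"fingers":20},{"dx":-270,"dy":0,"dz":-900,"turn":0,"fingers":20},{"dx":-270,"dy":0,"dz":-900,"turn":0,"fingers":20},{"dx":-270,"dy":0,"dz":-900,"turn":0,"fingers":20},{"dx":-270,"dy":0,"dz":-900,"turn":0,"fingers":20}]' 30 | sed -n 1,2p
python3 -c "
from h import *
wp();print(ctrl.observe()['q'].round(3))"
```

```text
time: 20.7
eef_pos: [0.4608, -0.2141, 0.6923]
TCP in winder mm [-144.   -38.5  692.3] z_tool [ 0.311 -0.047 -0.949] F winder [ 0.7  0.2 -0.3] t 20.7
[ 0.184  0.162  0.307  0.613 -0.113  2.054  1.821]
time: 21.37
eef_pos: [0.4359, -0.184, 0.7184]
TCP in winder mm [-173.5  -12.8  718.4] z_tool [ 0.356 -0.056 -0.933] F winder [ 0.1 -0.4  0.8] t 21.37
[-0.106  0.08   0.549  0.649 -0.093  2.054  1.786]
```

```bash
python3 -m creep '[{"dx":-600,"dy":0,"dz":-800,"turn":0,"fingers":20},{"dx":-600,"dy":0,"dz":-800,"turn":0,"fingers":20},{"dx":-600,"dy":0,"dz":-800,"turn":0,"fingers":20},{"dx":-600,"dy":0,"dz":-800,"turn":0,"fingers":20},{"dx":-600,"dy":0,"dz":-800,"turn":0,"fingers":20},{"dx":-600,"dy":0,"dz":-800,"turn":0,"fingers":20},{"dx":-600,"dy":0,"dz":-800,"turn":0,"fingers":20},{"dx":-600,"dy":0,"dz":-800,"turn":0,"fingers":20}]' 30 | sed -n 1,2p
python3 -c "
from h import *
wp();print(ctrl.observe()['q'].round(3))"
python3 -m creep '[{"dx":-600,"dy":0,"dz":-800,"turn":0,"fingers":20},{"dx":-600,"dy":0,"dz":-800,"turn":0,"fingers":20},{"dx":-600,"dy":0,"dz":-800,"turn":0,"fingers":20},{"dx":-600,"dy":0,"dz":-800,"turn":0,"fingers":20},{"dx":-600,"dy":0,"dz":-800,"turn":0,"fingers":20},{"dx":-600,"dy":0,"dz":-800,"turn":0,"fingers":20},{"dx":-600,"dy":0,"dz":-800,"turn":0,"fingers":20},{"dx":-600,"dy":0,"dz":-800,"turn":0,"fingers":20}]' 30 | sed -n 1,2p
python3 -c "
from h import *
wp();print(ctrl.observe()['q'].round(3))"
```

```text
time: 22.03
eef_pos: [0.4861, -0.1676, 0.7337]
TCP in winder mm [-126.8   11.6  733.7] z_tool [ 0.399 -0.064 -0.915] F winder [ 0.4 -0.2  0.3] t 22.03
[-0.017  0.181  0.451  0.503 -0.128  2.055  1.736]
time: 22.7
eef_pos: [0.5057, -0.1472, 0.7508]
TCP in winder mm [-110.7   34.9  750.8] z_tool [ 0.441 -0.069 -0.895] F winder [ 0.5  0.  -0.8] t 22.7
[-0.064  0.217  0.487  0.425 -0.149  2.055  1.699]
```

```bash
python3 -m creep '[{"dx":-600,"dy":0,"dz":-800,"turn":0,"fingers":20},{"dx":-600,"dy":0,"dz":-800,"turn":0,"fingers":20},{"dx":-600,"dy":0,"dz":-800,"turn":0,"fingers":20},{"dx":-600,"dy":0,"dz":-800,"turn":0,"fingers":20},{"dx":-600,"dy":0,"dz":-800,"turn":0,"fingers":20},{"dx":-600,"dy":0,"dz":-800,"turn":0,"fingers":20},{"dx":-600,"dy":0,"dz":-800,"turn":0,"fingers":20},{"dx":-600,"dy":0,"dz":-800,"turn":0,"fingers":20}]' 30 | sed -n 1,2p
python3 -m creep '[{"dx":-600,"dy":0,"dz":-800,"turn":0,"fingers":20},{"dx":-600,"dy":0,"dz":-800,"turn":0,"fingers":20},{"dx":-600,"dy":0,"dz":-800,"turn":0,"fingers":20},{"dx":-600,"dy":0,"dz":-800,"turn":0,"fingers":20},{"dx":-600,"dy":0,"dz":-800,"turn":0,"fingers":20},{"dx":-600,"dy":0,"dz":-800,"turn":0,"fingers":20},{"dx":-600,"dy":0,"dz":-800,"turn":0,"fingers":20},{"dx":-600,"dy":0,"dz":-800,"turn":0,"fingers":20}]' 30 | sed -n 1,2p
python3 -m creep '[{"dx":-600,"dy":0,"dz":-800,"turn":0,"fingers":20},{"dx":-600,"dy":0,"dz":-800,"turn":0,"fingers":20},{"dx":-600,"dy":0,"dz":-800,"turn":0,"fingers":20},{"dx":-600,"dy":0,"dz":-800,"turn":0,"fingers":20},{"dx":-600,"dy":0,"dz":-800,"turn":0,"fingers":20},{"dx":-600,"dy":0,"dz":-800,"turn":0,"fingers":20},{"dx":-600,"dy":0,"dz":-800,"turn":0,"fingers":20},{"dx":-600,"dy":0,"dz":-800,"turn":0,"fingers":20}]' 30 | sed -n 1,2p
python3 -c "
from h import *
wp();print(ctrl.observe()['q'].round(3))"
```

```text
time: 23.37
eef_pos: [0.5082, -0.127, 0.7701]
time: 24.03
eef_pos: [0.5003, -0.1083, 0.7906]
time: 24.7
eef_pos: [0.4859, -0.0913, 0.8114]
TCP in winder mm [-139.4   86.8  811.4] z_tool [ 0.558 -0.076 -0.826] F winder [-0.7 -0.7 -0.2] t 24.7
[-0.372  0.178  0.752  0.348 -0.158  2.054  1.63 ]
```

```bash
python3 -m creep '[{"dx":-600,"dy":0,"dz":-800,"turn":0,"fingers":0},{"dx":-600,"dy":0,"dz":-800,"turn":0,"fingers":0},{"dx":-600,"dy":0,"dz":-800,"turn":0,"fingers":0},{"dx":-600,"dy":0,"dz":-800,"turn":0,"fingers":0},{"dx":-600,"dy":0,"dz":-800,"turn":0,"fingers":0},{"dx":-600,"dy":0,"dz":-800,"turn":0,"fingers":0},{"dx":-600,"dy":0,"dz":-800,"turn":0,"fingers":0},{"dx":-600,"dy":0,"dz":-800,"turn":0,"fingers":0}]' 20 | sed -n 1,2p
python3 -m creep '[{"dx":-600,"dy":0,"dz":-800,"turn":0,"fingers":0},{"dx":-600,"dy":0,"dz":-800,"turn":0,"fingers":0},{"dx":-600,"dy":0,"dz":-800,"turn":0,"fingers":0},{"dx":-600,"dy":0,"dz":-800,"turn":0,"fingers":0},{"dx":-600,"dy":0,"dz":-800,"turn":0,"fingers":0},{"dx":-600,"dy":0,"dz":-800,"turn":0,"fingers":0},{"dx":-600,"dy":0,"dz":-800,"turn":0,"fingers":0}]' 20
python3 -c "
from h import *
wp();print(ctrl.observe()['q'].round(3))
w=np.load('w.npy');go(W(w,[-.17,0,.28])[0],-.165-np.pi/2)"
```

```text
time: 25.37
eef_pos: [0.4672, -0.0764, 0.8321]
time: 25.95
eef_pos: [0.4478, -0.0641, 0.8516]
eef_rot: [0.33, 0.073, 0.939, -0.07]
force: [0.4, 0.2, -0.3]
finger_gap: 0.0004
grip_force: 0.0
TCP in winder mm [-181.5  107.3  851.6] z_tool [ 0.63  -0.077 -0.773] F winder [ 0.3  0.3 -0.3] t 25.95
[-0.786  0.121  1.116  0.339 -0.123  2.055  1.606]
dx,dy,dz [354.6 -59.1 457.3] n 13.9 turn 0.037 | pos [ 0.4478 -0.0641  0.8516] z [ 0.609 -0.18  -0.773] t 25.95
```

```bash
python3 -m creep '[{"dx":355,"dy":-59,"dz":457,"turn":0.037,"fingers":0},{"dx":355,"dy":-59,"dz":457,"turn":0.037,"fingers":0},{"dx":355,"dy":-59,"dz":457,"turn":0.037,"fingers":0},{"dx":355,"dy":-59,"dz":457,"turn":0.037,"fingers":0},{"dx":355,"dy":-59,"dz":457,"turn":0.037,"fingers":0},{"dx":355,"dy":-59,"dz":457,"turn":0.037,"fingers":0},{"dx":355,"dy":-59,"dz":457,"turn":0.037,"fingers":0},{"dx":355,"dy":-59,"dz":457,"turn":0.037,"fingers":0}]' 20 | sed -n 1,2p
python3 -c "
from h import *
wp();print(ctrl.observe()['q'].round(3))
w=np.load('w.npy');go(W(w,[-.12,-.001,.24])[0],-.165-np.pi/2)"
```

```text
time: 26.62
eef_pos: [0.4411, -0.1113, 0.7512]
TCP in winder mm [-180.3   59.7  751.2] z_tool [ 0.622 -0.059 -0.781] F winder [-1.1 -0.3 -0.7] t 26.62
[-0.3   -0.225  0.228  0.971  0.252  1.732  1.447]
dx,dy,dz [271.  -35.4 440.4] n 12.4 turn -0.003 | pos [ 0.4411 -0.1113  0.7512] z [ 0.603 -0.161 -0.781] t 26.62
```

```bash
python3 -m creep '[{"dx":271,"dy":-35,"dz":440,"turn":0,"fingers":0},{"dx":271,"dy":-35,"dz":440,"turn":0,"fingers":0},{"dx":271,"dy":-35,"dz":440,"turn":0,"fingers":0},{"dx":271,"dy":-35,"dz":440,"turn":0,"fingers":0},{"dx":271,"dy":-35,"dz":440,"turn":0,"fingers":0},{"dx":271,"dy":-35,"dz":440,"turn":0,"fingers":0},{"dx":271,"dy":-35,"dz":440,"turn":0,"fingers":0},{"dx":271,"dy":-35,"dz":440,"turn":0,"fingers":0}]' 20 | sed -n 1,2p
python3 -c "
from h import *
wp();print(ctrl.observe()['q'].round(3))
w=np.load('w.npy');go(W(w,[-.12,-.001,.24])[0],-.165-np.pi/2)"
```

```text
time: 27.28
eef_pos: [0.5106, -0.1534, 0.5795]
TCP in winder mm [-104.8   29.6  579.5] z_tool [ 0.609 -0.06  -0.791] F winder [ 1.6 -0.2  0.4] t 27.28
[ 0.553 -0.253 -0.234  1.439 -0.088  1.29   1.68 ]
dx,dy,dz [219.1 -16.5 261.1] n 8.2 turn -0.007 | pos [ 0.5106 -0.1534  0.5795] z [ 0.591 -0.159 -0.791] t 27.28
```

```bash
python3 -m creep '[{"dx":219,"dy":-16,"dz":261,"turn":0,"fingers":0},{"dx":219,"dy":-16,"dz":261,"turn":0,"fingers":0},{"dx":219,"dy":-16,"dz":261,"turn":0,"fingers":0},{"dx":219,"dy":-16,"dz":261,"turn":0,"fingers":0},{"dx":219,"dy":-16,"dz":261,"turn":0,"fingers":0},{"dx":219,"dy":-16,"dz":261,"turn":0,"fingers":0},{"dx":219,"dy":-16,"dz":261,"turn":0,"fingers":0},{"dx":219,"dy":-16,"dz":261,"turn":0,"fingers":0}]' 20 | sed -n 1,2p
python3 -c "
from h import *
wp();print(ctrl.observe()['q'].round(3))
w=np.load('w.npy');go(W(w,[-.06,-.001,.13])[0],-.165-np.pi/2)"
```

```text
time: 27.95
eef_pos: [0.5064, -0.1833, 0.259]
TCP in winder mm [-104.1   -0.6  259. ] z_tool [ 0.606 -0.057 -0.794] F winder [ 1.2  0.5 -0.2] t 27.95
[ 0.563 -0.253 -0.212  2.149 -0.183  0.594  1.838]
dx,dy,dz [ 43.2   6.8 129.1] n 3.3 turn -0.005 | pos [ 0.5064 -0.1833  0.259 ] z [ 0.588 -0.156 -0.794] t 27.95
```

```bash
python3 -m creep '[{"dx":20,"dy":3,"dz":30,"turn":0,"fingers":0},{"dx":33,"dy":5,"dz":65,"turn":0,"fingers":0},{"dx":40,"dy":6,"dz":95,"turn":0,"fingers":0},{"dx":43,"dy":7,"dz":120,"turn":0,"fingers":0},{"dx":43,"dy":7,"dz":129,"turn":0,"fingers":0},{"dx":43,"dy":7,"dz":129,"turn":0,"fingers":0},{"dx":43,"dy":7,"dz":129,"turn":0,"fingers":0}]' 20 | sed -n 1,2p
python3 -c "
from h import *
M=wp();print(ctrl.observe()['q'].round(3))
w=np.load('w.npy');go(W(w,[-.015,-.001,.11])[0],-.165-np.pi/2);go(W(w,[.004,-.001,.0935])[0],-.165-np.pi/2);print('tip low corner rel', (M@[.011,0,0]*1e3).round(1),(M@[0,.0145,0]*1e3).round(1))"
```

```text
time: 28.53
eef_pos: [0.5511, -0.1908, 0.1331]
TCP in winder mm [-58.8  -0.7 133.1] z_tool [ 0.606 -0.057 -0.794] F winder [-0.1 -0.8 -0.3] t 28.53
[ 0.562  0.021 -0.272  2.227 -0.062  0.24   1.729]
dx,dy,dz [-20.8   2.3  44.9] n 1.2 turn -0.005 | pos [ 0.5511 -0.1908  0.1331] z [ 0.588 -0.155 -0.794] t 28.53
dx,dy,dz [-25.9   3.7  69.5] n 1.8 turn -0.005 | pos [ 0.5511 -0.1908  0.1331] z [ 0.588 -0.155 -0.794] t 28.53
tip low corner rel [-8.7  0.1 -6.7] [ 0.6 14.5 -0.6]
```

```bash
python3 -m creep '[{"dx":-4,"dy":0.5,"dz":12,"turn":0,"fingers":0},{"dx":-8,"dy":1,"dz":27,"turn":0,"fingers":0},{"dx":-12,"dy":2,"dz":42,"turn":0,"fingers":0},{"dx":-15,"dy":2,"dz":54,"turn":0,"fingers":0},{"dx":-16.5,"dy":2.5,"dz":61,"turn":0,"fingers":0},{"dx":-16.5,"dy":2.5,"dz":61,"turn":0,"fingers":0},{"dx":-16.5,"dy":2.5,"dz":61,"turn":0,"fingers":0}]' 20 | sed -n 1,2p
python3 -c "
from h import *
M=wp();print(ctrl.observe()['q'].round(3))
w=np.load('w.npy');go(W(w,[.004,-.0006,.0925])[0]);import cv2
cv2.imwrite('pics/side9.png',ctrl.snapshot('side')[:,:,::-1]);cv2.imwrite('pics/scene9.png',ctrl.snapshot('scene')[:,:,::-1]);snap('w9')"
```

```text
time: 29.12
eef_pos: [0.6006, -0.2001, 0.0955]
TCP in winder mm [-8.5 -1.7 95.5] z_tool [ 0.607 -0.057 -0.793] F winder [-0.7  0.7 -0.9] t 29.12
[ 0.453  0.187 -0.188  2.151  0.145  0.153  1.526]
dx,dy,dz [-8.1  1.7  9.9] n 0.3 turn 0 | pos [ 0.6006 -0.2001  0.0955] z [ 0.589 -0.156 -0.793] t 29.12
```

```bash
python3 -m creep '[{"dx":-2,"dy":0,"dz":3,"turn":0,"fingers":0},{"dx":-4,"dy":-1,"dz":5,"turn":0,"fingers":0},{"dx":-6,"dy":-1,"dz":7.5,"turn":0,"fingers":0},{"dx":-8,"dy":-1,"dz":10,"turn":0,"fingers":0},{"dx":-8,"dy":-1,"dz":10,"turn":0,"fingers":0},{"dx":-8,"dy":-1,"dz":10,"turn":0,"fingers":0}]' 20 | sed -n 1,2p
python3 -c "
from h import *
for i in range(3): M=wp();ctrl.snapshot('side')"
```

```text
time: 29.77
eef_pos: [0.6125, -0.2037, 0.0911]
TCP in winder mm [ 3.9 -3.3 91.1] z_tool [ 0.606 -0.057 -0.793] F winder [-0.2  0.2 -0.7] t 29.77
TCP in winder mm [ 3.8 -3.3 91.1] z_tool [ 0.606 -0.057 -0.793] F winder [-0.2  0.5 -1.4] t 29.82
TCP in winder mm [ 3.7 -3.3 91.1] z_tool [ 0.606 -0.057 -0.793] F winder [0.3 0.4 0.7] t 29.87
```

```bash
python3 -m creep '[{"dx":0.6,"dy":1.5,"dz":0.8,"turn":0,"fingers":0},{"dx":1.2,"dy":2.7,"dz":1.6,"turn":0,"fingers":0},{"dx":1.8,"dy":2.7,"dz":2.4,"turn":0,"fingers":0},{"dx":2.4,"dy":2.7,"dz":3.2,"turn":0,"fingers":0},{"dx":2.4,"dy":2.7,"dz":3.2,"turn":0,"fingers":0},{"dx":2.4,"dy":2.7,"dz":3.2,"turn":0,"fingers":0}]' 20 | sed -n 1,2p
python3 -c "
from h import *
for i in range(4): M=wp();ctrl.snapshot('side')"
```

```text
time: 30.42
eef_pos: [0.6131, -0.2009, 0.0873]
TCP in winder mm [ 4.1 -0.5 87.3] z_tool [ 0.606 -0.056 -0.793] F winder [-0.8  1.4  1.8] t 30.42
TCP in winder mm [ 4.1 -0.5 87.3] z_tool [ 0.607 -0.057 -0.793] F winder [-1.3  1.5  1.9] t 30.47
TCP in winder mm [ 4.1 -0.6 87.4] z_tool [ 0.607 -0.057 -0.793] F winder [-0.3  0.6  1.2] t 30.52
TCP in winder mm [ 4.1 -0.7 87.4] z_tool [ 0.607 -0.057 -0.793] F winder [-0.6  1.9  1.2] t 30.57
```

```bash
python3 -m creep '[{"dx":0.6,"dy":0,"dz":0.8,"turn":0,"fingers":0},{"dx":1.2,"dy":0,"dz":1.6,"turn":0,"fingers":0},{"dx":1.8,"dy":0,"dz":2.4,"turn":0,"fingers":0},{"dx":2.4,"dy":0,"dz":3.2,"turn":0,"fingers":0},{"dx":2.4,"dy":0,"dz":3.2,"turn":0,"fingers":0},{"dx":2.4,"dy":0,"dz":3.2,"turn":0,"fingers":0}]' 20 | sed -n 1,2p
python3 -c "
from h import *
for i in range(5): M=wp();ctrl.snapshot('side')"
```

```text
time: 31.12
eef_pos: [0.6132, -0.2012, 0.0833]
TCP in winder mm [ 4.2 -0.7 83.3] z_tool [ 0.607 -0.056 -0.793] F winder [-0.2  2.2  2.9] t 31.12
TCP in winder mm [ 4.2 -0.8 83.4] z_tool [ 0.607 -0.057 -0.793] F winder [-0.5  1.9  3.3] t 31.17
TCP in winder mm [ 4.2 -0.8 83.4] z_tool [ 0.607 -0.057 -0.793] F winder [-0.7  2.6  2.8] t 31.22
TCP in winder mm [ 4.2 -0.9 83.4] z_tool [ 0.607 -0.057 -0.793] F winder [0.4 2.4 3.8] t 31.27
TCP in winder mm [ 4.2 -0.9 83.4] z_tool [ 0.607 -0.057 -0.793] F winder [-0.1  2.4  4.4] t 31.32
```

```bash
python3 -m creep '[{"dx":0.4,"dy":0,"dz":0.5,"turn":0,"fingers":0},{"dx":0.8,"dy":0,"dz":1.0,"turn":0,"fingers":0},{"dx":1.2,"dy":0,"dz":1.6,"turn":0,"fingers":0},{"dx":1.7,"dy":0,"dz":2.2,"turn":0,"fingers":0},{"dx":1.7,"dy":0,"dz":2.2,"turn":0,"fingers":0},{"dx":1.7,"dy":0,"dz":2.2,"turn":0,"fingers":0}]' 20 | sed -n 1,2p
python3 -c "
from h import *
F=[]
for i in range(8): F.append(ctrl.observe()['force']);ctrl.snapshot('side')
print(np.mean(F,0));wp()"
```

```text
time: 31.87
eef_pos: [0.6131, -0.2015, 0.0805]
[0.91748288 3.04150586 4.12151546]
TCP in winder mm [ 4.1 -1.  80.5] z_tool [ 0.607 -0.057 -0.793] F winder [-0.1  2.9  4.1] t 32.27
```

```bash
python3 -m creep '[{"dx":0.3,"dy":0,"dz":0.4,"turn":0,"fingers":0},{"dx":0.6,"dy":0,"dz":0.8,"turn":0,"fingers":0},{"dx":0.6,"dy":0,"dz":0.8,"turn":0,"fingers":0},{"dx":0.6,"dy":0,"dz":0.8,"turn":0,"fingers":0},{"dx":0.6,"dy":0,"dz":0.8,"turn":0,"fingers":0},{"dx":0.6,"dy":0,"dz":0.8,"turn":0,"fingers":0}]' 20 | sed -n 1,2p
python3 -c "
from h import *
F=[]
for i in range(8): F.append(ctrl.observe()['force']);ctrl.snapshot('side')
print(np.mean(F,0));wp()"
```

```text
time: 32.77
eef_pos: [0.613, -0.2016, 0.0795]
[1.47636769 3.25185643 4.53826726]
TCP in winder mm [ 4.  -1.2 79.5] z_tool [ 0.606 -0.057 -0.793] F winder [0.7 4.5 4.4] t 33.17
```

```bash
python3 -m creep '[{"dx":-0.9,"dy":0,"dz":-1.2,"turn":0,"fingers":0},{"dx":-1.8,"dy":0,"dz":-2.4,"turn":0,"fingers":0},{"dx":-2.7,"dy":0,"dz":-3.6,"turn":0,"fingers":0},{"dx":-3.6,"dy":0,"dz":-4.8,"turn":0,"fingers":0},{"dx":-4.5,"dy":0,"dz":-6,"turn":0,"fingers":0},{"dx":-5.4,"dy":0,"dz":-7.1,"turn":0,"fingers":0},{"dx":-6.3,"dy":0,"dz":-8.3,"turn":0,"fingers":0},{"dx":-7.2,"dy":0,"dz":-9.5,"turn":0,"fingers":0}]' 20 | sed -n 1,4p
python3 -c "
from h import *
wp()"
```

```text
time: 33.83
eef_pos: [0.612, -0.2014, 0.0905]
eef_rot: [0.316, 0.09, 0.943, -0.052]
force: [-0.5, -0.1, 0.5]
TCP in winder mm [ 3.  -1.1 90.5] z_tool [ 0.605 -0.057 -0.795] F winder [-0.4 -0.2  0.5] t 33.83
```

```bash
python3 -m creep '[{"dx":0,"dy":0,"dz":-4,"turn":0,"fingers":0},{"dx":4,"dy":0,"dz":-10,"turn":0,"fingers":0},{"dx":10,"dy":0,"dz":-22,"turn":0,"fingers":0},{"dx":15,"dy":0,"dz":-38,"turn":0,"fingers":0},{"dx":22,"dy":0,"dz":-66,"turn":0,"fingers":0},{"dx":18,"dy":0,"dz":-100,"turn":0,"fingers":0},{"dx":10,"dy":0,"dz":-130,"turn":0,"fingers":0},{"dx":5,"dy":-10,"dz":-150,"turn":0,"fingers":0}]' 20 | sed -n 1,4p
python3 -c "
from h import *
wp();print(ctrl.observe()['q'].round(3));snap('w10')
w=np.load('w.npy');go(W(w,[-.092,-.15,.08])[0],-.165-np.pi/2)"
```

```text
time: 34.5
eef_pos: [0.5178, -0.1849, 0.2099]
eef_rot: [0.318, 0.088, 0.943, -0.052]
force: [1.0, 0.1, 0.2]
TCP in winder mm [-92.6  -0.3 209.9] z_tool [ 0.607 -0.056 -0.792] F winder [1.  0.3 0.2] t 34.5
[ 0.602 -0.175 -0.267  2.204 -0.197  0.458  1.855]
dx,dy,dz [  81.8 -140.2  114.3] n 4.8 turn -0.004 | pos [ 0.5181 -0.1884  0.2141] z [ 0.594 -0.159 -0.789] t 34.55
```

```bash
python3 -m creep '[{"dx":10,"dy":-40,"dz":0,"turn":0,"fingers":0},{"dx":20,"dy":-80,"dz":0,"turn":0,"fingers":0},{"dx":30,"dy":-115,"dz":10,"turn":0,"fingers":0},{"dx":40,"dy":-140,"dz":30,"turn":0,"fingers":0},{"dx":50,"dy":-140,"dz":60,"turn":0,"fingers":0},{"dx":60,"dy":-140,"dz":85,"turn":0,"fingers":0},{"dx":70,"dy":-140,"dz":100,"turn":0,"fingers":0},{"dx":80,"dy":-140,"dz":114,"turn":0,"fingers":0}]' 20 | sed -n 1,4p
python3 -c "
from h import *
wp();print(ctrl.observe()['q'].round(3))
w=np.load('w.npy');go(W(w,[-.092,-.15,.08])[0],-.165-np.pi/2)"
```

```text
time: 35.22
eef_pos: [0.4934, -0.3286, 0.0773]
eef_rot: [0.314, 0.089, 0.944, -0.052]
force: [-1.0, -0.3, -1.4]
TCP in winder mm [ -93.  -146.1   77.3] z_tool [ 0.601 -0.055 -0.797] F winder [-1.  -0.4 -1.4] t 35.22
[ 0.753  0.174 -0.071  2.215 -1.023  0.285  2.999]
dx,dy,dz [-2.5 -4.  -1.3] n 0.1 turn -0.004 | pos [ 0.4934 -0.3286  0.0773] z [ 0.584 -0.153 -0.797] t 35.22
```

```bash
python3 -m creep '[{"dx":0,"dy":12,"dz":0,"turn":0.1,"fingers":0},{"dx":0,"dy":24,"dz":0,"turn":0.15,"fingers":0},{"dx":0,"dy":31,"dz":0,"turn":0.15,"fingers":0},{"dx":0,"dy":36,"dz":0,"turn":0.15,"fingers":0},{"dx":0,"dy":42,"dz":0,"turn":0.15,"fingers":0},{"dx":0,"dy":50,"dz":0,"turn":0.15,"fingers":0}]' 20 | sed -n 1,4p
python3 -c "
from h import *
M=wp();print(ctrl.observe()['q'].round(3));print('winder +y in tool',(M.T@[0,1,0]).round(3))"
```

```text
time: 35.72
eef_pos: [0.5043, -0.2821, 0.0791]
eef_rot: [0.319, 0.159, 0.934, -0.03]
force: [-1.7, -2.2, 1.3]
TCP in winder mm [-90.  -98.4  79.1] z_tool [ 0.605 -0.059 -0.794] F winder [-1.3 -2.4  1.3] t 35.72
[ 0.646  0.127 -0.08   2.27  -0.992  0.209  2.727]
winder +y in tool [ 0.152  0.987 -0.059]
```

```bash
python3 -m creep '[{"dx":1.2,"dy":8,"dz":-0.5,"turn":0,"fingers":0},{"dx":2.8,"dy":18,"dz":-1,"turn":0,"fingers":0},{"dx":4.3,"dy":28,"dz":-1.7,"turn":0,"fingers":0},{"dx":5.8,"dy":38,"dz":-2.3,"turn":0,"fingers":0},{"dx":7.2,"dy":47,"dz":-2.8,"turn":0,"fingers":0},{"dx":8.5,"dy":55,"dz":-3.3,"turn":0,"fingers":0},{"dx":9.5,"dy":62,"dz":-3.7,"turn":0,"fingers":0},{"dx":10.3,"dy":67,"dz":-4,"turn":0,"fingers":0}]' 20 | sed -n 1,4p
python3 -c "
from h import *
M=wp();print(ctrl.observe()['q'].round(3));print('winder +y in tool',(M.T@[0,1,0]).round(3))"
```

```text
time: 36.38
eef_pos: [0.5163, -0.2131, 0.0793]
eef_rot: [0.32, 0.158, 0.934, -0.029]
force: [-1.5, -1.6, -1.2]
TCP in winder mm [-89.5 -28.4  79.3] z_tool [ 0.605 -0.057 -0.794] F winder [-1.2 -1.8 -1.2] t 36.38
[ 0.583  0.078 -0.205  2.327 -0.598  0.108  2.195]
winder +y in tool [ 0.151  0.987 -0.057]
```

```bash
python3 -m creep '[{"dx":0.3,"dy":2,"dz":0,"turn":0,"fingers":0},{"dx":0.6,"dy":4,"dz":-0.2,"turn":0,"fingers":0},{"dx":0.9,"dy":6,"dz":-0.3,"turn":0,"fingers":0},{"dx":1.1,"dy":7,"dz":-0.4,"turn":0,"fingers":0},{"dx":1.1,"dy":7,"dz":-0.4,"turn":0,"fingers":0}]' 20 | sed -n 1,1p
python3 -c "
from h import *
M=wp()"
python3 -m creep '[{"dx":0.3,"dy":2,"dz":0,"turn":0,"fingers":0},{"dx":0.5,"dy":3,"dz":-0.2,"turn":0,"fingers":0},{"dx":0.5,"dy":3,"dz":-0.2,"turn":0,"fingers":0},{"dx":0.5,"dy":3,"dz":-0.2,"turn":0,"fingers":0}]' 20 | sed -n 1,1p
python3 -c "
from h import *
M=wp()"
```

```text
time: 36.8
TCP in winder mm [-89.6 -22.6  79.3] z_tool [ 0.605 -0.058 -0.794] F winder [-0.6 -2.  -0.9] t 36.8
time: 37.13
TCP in winder mm [-89.7 -22.1  79.4] z_tool [ 0.606 -0.061 -0.793] F winder [  1.4 -10.1  -4. ] t 37.13
```

```bash
python3 -m creep '[{"dx":0.2,"dy":1.5,"dz":0,"turn":0,"fingers":0},{"dx":0.3,"dy":2,"dz":0,"turn":0,"fingers":0},{"dx":0.3,"dy":2,"dz":0,"turn":0,"fingers":0}]' 20 | sed -n 1,1p
python3 -c "
from h import *
M=wp()"
python3 -m creep '[{"dx":-0.5,"dy":-4,"dz":0,"turn":0,"fingers":0},{"dx":-2,"dy":-12,"dz":1,"turn":0,"fingers":0},{"dx":-4,"dy":-27,"dz":2,"turn":0,"fingers":0},{"dx":-6,"dy":-40,"dz":-5,"turn":0,"fingers":0},{"dx":-4,"dy":-45,"dz":-40,"turn":0,"fingers":0},{"dx":-2,"dy":-45,"dz":-80,"turn":0,"fingers":0},{"dx":0,"dy":-45,"dz":-120,"turn":0,"fingers":0},{"dx":0,"dy":-45,"dz":-150,"turn":0,"fingers":0}]' 20 | sed -n 1,4p
python3 -c "
from h import *
wp();import cv2
snap('w11');s=ctrl.snapshot('scene')[:,:,::-1];d=ctrl.snapshot('side')[:,:,::-1]
o=np.zeros((600,800,3),np.uint8);f=lambda c,W,H:cv2.convertScaleAbs(cv2.resize(c,(W,H),interpolation=cv2.INTER_CUBIC),alpha=1.3)
o[:400,:400]=f(s[150:290,170:310],400,400);o[:400,400:]=f(d[130:250,230:350],400,400);o[400:,:266]=f(cv2.imread('pics/w11.png'),266,200)
o[400:,270:530]=f(s[260:340,280:384],260,200);o[400:,540:]=f(d[150:280,170:339],260,200)
cv2.imwrite('pics/m7.png',o)"
```

```text
time: 37.38
TCP in winder mm [-89.7 -21.9  79.5] z_tool [ 0.606 -0.063 -0.793] F winder [  1.9 -15.2  -5.5] t 37.38
time: 38.05
eef_pos: [0.4368, -0.2344, 0.1706]
eef_rot: [0.316, 0.164, 0.934, -0.026]
force: [-1.7, -1.4, 0.4]
TCP in winder mm [-164.4  -62.5  170.6] z_tool [ 0.599 -0.054 -0.799] F winder [-1.5 -1.7  0.4] t 38.05
```

View pics/m7.png

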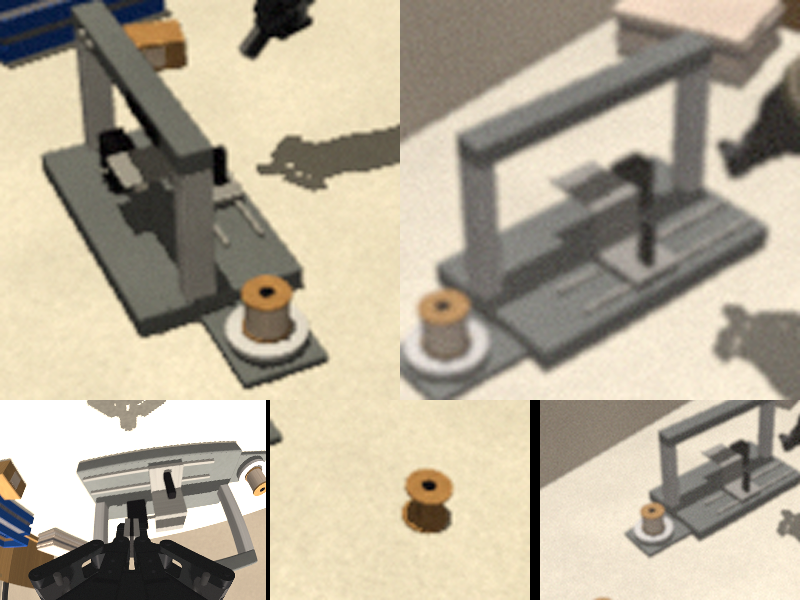

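The picture shows the spool standing centred on the turntable and the shutter shut with its roof back over the roller. The empty spool hasn't moved, and the arm is clear. I'll hand it in.

```bash
python3 -m creep '[{"dx":0,"dy":0,"dz":0,"turn":0,"fingers":0},{"dx":0,"dy":0,"dz":0,"turn":0,"fingers":0},{"dx":0,"dy":0,"dz":0,"turn":0,"fingers":0}]' 20 | sed -n 1,4p; python3 -c "
from plant import ctrl
print(ctrl.job_done())"
```

```text
time: 38.45
eef_pos: [0.441, -0.2308, 0.1704]
eef_rot: [0.318, 0.157, 0.935, -0.029]
force: [0.2, -0.2, -0.4]
the job is handed in; nothing more can be done
None
```

Job handed in at 38.5 s, with no verdict returned: the spool is centred on the turntable, the shutter was slid open to its stop and shut to its stop, and the bystanders were left alone. The roller was pressed about 10–11 mm (click at 8, overtravel at 14, judged from force and position, not a seen click), held about 0.9 s and eased up at about 15–20 mm/s; joint 2 read -0.253 against its -0.25 limit for a moment.

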